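# Close and clamp a plaster press mould

## Task

Close the plaster mould: set its loose upper half gently on the lower half on the sloping stand, resting against the wooden ledge with the edges of both halves flush, and let go of it. Then swing the clamp arm over it to its stop and screw the black knob clockwise, regripping as often as needed, until it will turn no further and the foot presses on the wooden batten. Leave the bowl, the jar and the brush where they are, and let go of everything.

Things in the scene. Friction and masses are not known exactly. Their poses are not given: they have to be found in the camera images.
- stand: Fixed wooden mould stand: base board 310 x 200 x 12 mm on the table, above it a bed board that slopes up at 30 degrees along the stand's +x (low edge nearest the robot). Origin on the table under the seat point; x level, toward the uphill side, z up. A steel clamp post, 26 mm thick, stands square to the slope 160 mm uphill of the seat.
- seat (a point): Centre of the top face of the fixed lower plaster half (120 x 90 x 40 mm), 115 mm above the table. x up the slope (long side), y level, z square to the slope, leaning 30 degrees toward the robot. A wooden ledge crosses the low end, its face at x = -60, its top at z = +16 mm. The upper half is home with its origin at this point: low edge on the ledge, edges flush.
- lid: Loose upper half of the mould, flat on the table at first: plaster slab 120 (x) x 90 (y) x 30 mm (z), 0.33 to 0.55 kg, with a wooden batten on top to hold it by, 70 mm along x, 24 mm wide (y), 28 mm tall, its top 58 mm above the underside. Origin: centre of the underside, z out of its top. Same either way round (half turn about z).
- clamp_arm (a joint): Steel clamp arm, 30 x 16 mm, 88 to 104 mm above the seat plane, pivoting on the post about an axis square to the slope, 160 mm from pivot to knob axis. Radians: 0 = its stop, arm pointing straight down the slope, knob and foot over the seat point; larger = swung clear to the seat's +y side (1.3 to 1.6 at start). Stays where left; 3 to 6 N at the knob moves it.
- screw (a joint): Turn of the knob relative to the arm, radians: 0 fully up (0 to 1.0 at start), grows clockwise seen from above the knob, end stop at 9.42 (one and a half turns), fully home. A full turn lowers knob and foot 8 mm. Turns lightly (0.05 N m), stays where left; a mark on its top shows the angle. With the mould closed under it the foot meets the batten after about one turn.
- knob_grip (a point): On the axis of the round black knurled knob (46 mm across, 34 mm tall) of the clamp screw, 20 mm above its underside, 14 mm below its top: the place to grip. z points out of its top, square to the slope; x and y turn with the knob. With the screw at 0 it is 143 mm above the seat plane (39 mm above the arm's top), at the end stop 131 mm (27 mm).
- foot: Round steel pressing foot, 32 mm across, 8 mm thick, at the lower end of the clamp screw; sprung (1.5 N per mm, 8 mm of play), does not turn with the knob. Origin: centre of its underside, 66.5 mm above the seat plane with the screw at 0, so about 8 mm above the batten of a closed mould.
- bowl: Bystander: terracotta bowl, 110 mm across, 50 mm tall, origin under its centre.
- jar: Bystander: glass jar with white cap, 64 mm across, 85 mm tall, origin under its centre.
- brush: Bystander: brush with a wooden handle, lying on the table left of the stand, about 200 mm long, along its x.
Not all that is in view belongs to the job. What is shaped like the lid but red or turquoise is not meant.

How it is judged:
On the way, in this order (a step that is already met when the one before it is completed fails the run):
1. the upper half lies on the lower half against the ledge, edges flush, and is let go (x of lid in the frame of seat between -0.008 and 0.008 m and y of lid in the frame of seat between -0.009 and 0.009 m and z of lid in the frame of seat between -0.004 and 0.004 m and angle between the z axis of lid and the z axis of seat, either way round below 0.07 rad and angle between the x axis of lid and the x axis of seat, either way round below 0.13 rad and contact force between the fingers and lid below 0.5 N), for 0.2 s.
2. the clamp arm is over the mould, at its stop (x of lid in the frame of seat between -0.008 and 0.008 m and y of lid in the frame of seat between -0.009 and 0.009 m and z of lid in the frame of seat between -0.004 and 0.004 m and angle between the z axis of lid and the z axis of seat, either way round below 0.07 rad and angle between the x axis of lid and the x axis of seat, either way round below 0.13 rad and value of joint clamp_arm below 0.09 rad), for 0.2 s.
3. the knob is screwed fully home and the foot presses on the mould (all of step 2 and value of joint screw above 8.8 rad and contact force between foot and lid above 2 N), for 0.2 s.
At the end, for the whole second after the job is handed in: Upper half flat on the lower: within 8 mm of home along the slope, 9 mm across, 4 mm square to it, turned under 0.13 rad, tipped under 0.07 rad; clamp_arm under 0.09 rad; screw over 8.8 rad, foot pressing on it with over 2 N; all at rest (all of step 3 and linear speed of lid below 0.02 m/s and velocity of joint screw below 0.1 rad/s); the robot touches nothing.
It fails at once if the plaster is dropped or banged down (over 80 N between the two halves or the ledge) (contact force between lid and stand above 80 N).
It fails at once if the bowl is moved more than 30 mm (distance of bowl from where it was at the start of the episode above 0.03 m).
It fails at once if the jar is moved more than 30 mm (distance of jar from where it was at the start of the episode above 0.03 m).
It fails at once if the brush is moved more than 30 mm (distance of brush from where it was at the start of the episode above 0.03 m).
It also fails if it takes over 72 s, if anything falls off the work surface, if the arm or the gripper's body presses on something with over 40 N, if the wrist force passes 120 N, or if a joint passes its speed limit or range.

## Robot

A 7-joint arm with a two-finger parallel gripper is mounted at the origin on the work surface. World frame = base frame: x ahead of the robot, y to its left, z up, the work surface at z = 0. Lengths are in m, angles in rad, forces in N, time in s.
With the tool pointing down it reaches from about 0.4 to 0.85 m from the base axis. Payload 10.4 kg.
Tool frame: the origin (TCP) lies between the finger pads; the fingertips stand 25 mm ahead of it and the grasp point (between the pads) lies 6 mm ahead of it; z points along the fingers, y is the direction in which the jaws open and shut (so a half turn about z gives the same grasp; the last joint's range is limited). The gripper opens to 87 mm and grips with 3 to 60 N. Pads are 19 mm wide; open, the fingers measure 117 mm over their backs; the gripper's body (75 mm by 190 mm) begins 51 mm behind the grasp point.
Start: joints at [-1.286, 0.332, -0.065, 1.46, 0.022, 1.35, -0.088], TCP at [0.189, 0.596, 0.248] pointing down, gripper open.
Joint ranges: [-2.6, 2.6], [-0.5, 2.12], [-1.47, 1.34], [0.16, 2.42], [-1.27, 4.41], [0.06, 2.06], [-2.6, 2.6]. Speed limits (rad/s): [2.22, 2.22, 2.79, 2.79, 3.14, 3.14, 3.14].

## Interface

Orientations are given as a unit quaternion [w, x, y, z].
In Python, from rig import manip, eyes, hand_in, models gives the robot as it stands.
- The arm moves only by the tool carry_out, never from a script. Its argument "deltas" is text: rows parted by semicolons, each of 5 numbers parted by spaces: the shift along the tool's x, y, z in m, then the turn about the tool's z in rad, then the closure, from -1 (fully open) to 1 (shut). A call has 1 to 10 rows; each row shifts and turns the commanded pose from where the row before left it, along the tool's axes as they then stand; what a row does not reach is not made up. A row lasts 1/10 s, in which the tool goes at most 50 mm and 8.59 degrees, less where a joint would pass 70% of its speed; a pose out of reach is approached as far as the arm can. A call is refused whole if a number of a shift passes 0.05 or a number of a turn 0.15, either way. A call with a gripper value outside its range is refused whole. The fingers move at their own pace and stop on an object; the grip force is fixed at half the most. Time passes only in rows, so rows that do not move let the fingers close. It gives the time, the measured TCP pose, the force and the opening at its end, in the units of the state.
- manip.sense(): the state, without advancing time (a new reading comes with each control period).
- eyes.read_camera(name): name is "scene" or "top"; returns the picture (480x640x3 uint8, blue, green, red); there is no depth.
- eyes.camera_params(name): a dict with "fx", "fy", "cx", "cy" (pixels), "distortion" ([k1, k2, p1, p2, k3] as OpenCV has them; the pictures are not rectified), "R" (3x3) and "t" (3): a world point X has camera coordinates R X + t. Camera axes: x right, y down, z forward; pixel columns grow to the right and rows downward; lengths in m; the calibration is good to about 2 mm. A picture is of the moment at which its call begins. camera_params takes no time and is no camera call.
- hand_in(): hands the job in, once; it reports no verdict.
Trained networks look in the newest picture that a camera, given by its name, has taken for a name from the list of things; names that differ only in an ending like _2 or _b are one class to them, and where a whole thing is asked for, a point or a joint stands for the part that bears it (a point fixed in the world has none). Each returns a list of dicts, best first, with "score" (0 to 1); they miss things now and then, are a little off and sometimes report something else, mostly with a low value. They report only what shows in the picture. A call takes as long as a camera call. They do not tell look-alikes from the thing itself.
- models.outline_of(camera, label): "mask" (480x640 bool, what is visible of it) and "point" ([column, row] in pixels, amid what is visible of it).
- models.spot_point(camera, label): "point" ([column, row] in pixels: a listed point, or the origin of a listed thing).
The state is a dict: "clock": time; "joint_positions": joint angles; "joint_velocities": joint speeds; "tau": joint torques, N m; "ee_pos": TCP position; "eef_rot": TCP orientation; "contact_force": force on the tool from outside, world axes, zero at the start; "torque": the same for the moment, N m; "gripper_width": opening from 0.0 (shut) to 1.0 (fully open).
Only numpy, scipy, OpenCV 4.12 (cv2) and the standard library are available. Lean on these libraries where they do the work, as an engineer would, in place of code of your own. Each camera call takes 0.05 s, during which the arm holds its last target. There are 200 camera calls.

## Working session

There is one attempt and no reset: what is moved stays moved. The work goes in short steps, Python scripts to look and compute and a tool call to move; the robot and the scene stay as the last step left them, time stands still between calls to the robot, and variables do not carry over. Pictures are saved under pics/ and viewed, about 8 in all and at most 12, crops included, and the job is handed in when it is done.

Besides the shell and the picture viewer there is one more tool, called after "Emit:" in YAML: its name, and indented under it one key for each argument. carry_out: Moves the arm, as the interface text tells. Its arguments: {"type":"object","properties":{"deltas":{"type":"string"}},"required":["deltas"]}

```bash
mkdir -p pics; ls; cat > h.py <<'E'
import numpy as np,cv2
from rig import manip,eyes,hand_in,models
from scipy.spatial.transform import Rotation as R
def cam(n):
    p=eyes.camera_params(n); K=np.array([[p['fx'],0,p['cx']],[0,p['fy'],p['cy']],[0,0,1.]])
    return K,np.array(p['distortion'],float),np.array(p['R'],float),np.array(p['t'],float)
def proj(n,X):
    K,d,r,t=cam(n); return cv2.projectPoints(np.array(X,float).reshape(-1,3),cv2.Rodrigues(r)[0],t,K,d)[0].reshape(-1,2)
def ray(n,px):
    K,d,r,t=cam(n); u=cv2.undistortPoints(np.array(px,float).reshape(-1,1,2),K,d).reshape(-1,2)
    v=np.c_[u,np.ones(len(u))]@r; return -r.T@t, v/np.linalg.norm(v,axis=1)[:,None]
def onz(n,px,z):
    c,v=ray(n,px); return c+v*((z-c[2])/v[:,2])[:,None]
def tri(pa,pb,na='scene',nb='top'):
    (c1,v1),(c2,v2)=ray(na,pa),ray(nb,pb); v1=v1[0];v2=v2[0]
    s=np.linalg.lstsq(np.c_[v1,-v2],c2-c1,rcond=None)[0]; a=c1+s[0]*v1;b=c2+s[1]*v2
    return (a+b)/2,np.linalg.norm(a-b)
E
python3 - <<'E'
from h import *
s=manip.sense(); print(s['ee_pos'],s['eef_rot'],R.from_quat(np.roll(s['eef_rot'],-1)).as_matrix().round(3),s['contact_force'],s['clock'])
for n in('scene','top'):
    cv2.imwrite(f'pics/{n}0.png',eyes.read_camera(n)); c,_=ray(n,[[320,240]]); print(n,c,_)
    for l in('lid','seat','knob_grip','foot','bowl','jar','brush','stand'):
        print(n,l,[(np.round(q['point']),round(q['score'],2)) for q in models.spot_point(n,l)][:4])
E
```

```text
pics
[0.18925642 0.59529122 0.24676448] [-8.20205209e-05  1.53291155e-01  9.88180823e-01 -6.89949979e-04] [[-0.953  0.303 -0.   ]
 [ 0.303  0.953 -0.001]
 [-0.    -0.001 -1.   ]] [ 0.09998141 -0.20147987  0.00611815] 0.0
scene [ 1.49029124 -0.33072655  0.86722725] [[-0.77806832  0.24934697 -0.57657244]]
scene lid [(array([153., 278.]), 0.76), (array([280., 250.]), 0.72), (array([216., 284.]), 0.59)]
scene seat [(array([334., 259.]), 0.67), (array([408., 192.]), 0.56), (array([458., 280.]), 0.28)]
scene knob_grip [(array([405., 191.]), 0.74)]
scene foot [(array([415., 225.]), 0.42)]
scene bowl [(array([431., 233.]), 0.91)]
scene jar [(array([263., 346.]), 0.6)]
scene brush [(array([457., 278.]), 0.58)]
scene stand [(array([332., 295.]), 0.63), (array([335., 259.]), 0.22)]
top [ 0.41720998 -0.01756393  1.43075306] [[ 0.09962262 -0.03432701 -0.994433  ]]
top lid [(array([435., 290.]), 0.98), (array([295., 235.]), 0.69), (array([328., 308.]), 0.6), (array([388., 276.]), 0.59)]
top seat [(array([298., 231.]), 0.57)]
top knob_grip [(array([231., 211.]), 0.79)]
top foot []
top bowl [(array([182., 298.]), 0.78)]
top jar [(array([360., 200.]), 0.54)]
top brush [(array([186., 225.]), 0.92), (array([180., 299.]), 0.7)]
top stand [(array([297., 238.]), 0.64)]
```

View pics/scene0.png

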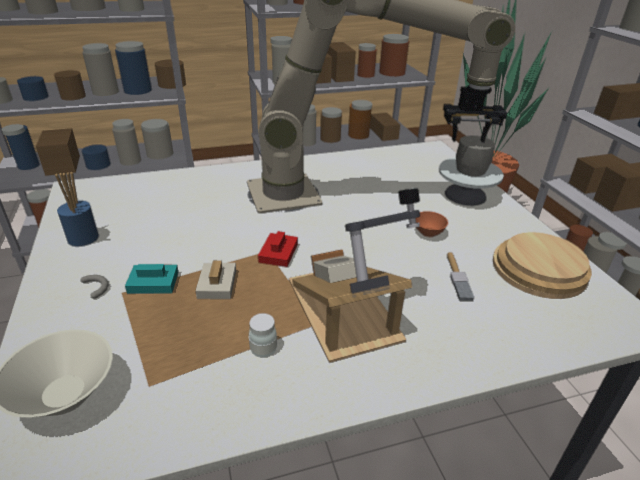

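View pics/top0.png

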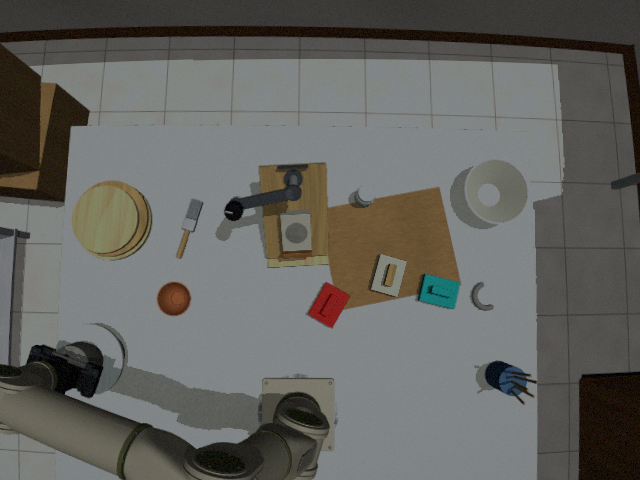

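Two views used. Three lid-shaped things in the top view: cream slab with wooden batten (388,276), red (328,305) and turquoise (440,291). The cream one fits because plaster with a wooden batten is meant. I'll confirm it in an enlarged crop together with the stand.

```bash
python3 - <<'E'
from h import *
im=cv2.imread('pics/top0.png'); sc=cv2.imread('pics/scene0.png')
c=np.zeros((600,800,3),np.uint8)
a=cv2.resize(im[155:275,252:340],None,fx=5,fy=5,interpolation=cv2.INTER_CUBIC); c[:,:440]=a
b=cv2.resize(im[247:303,362:414],None,fx=6,fy=6,interpolation=cv2.INTER_CUBIC); c[:336,445:445+312]=b
d=cv2.resize(sc[240:300,300:388],None,fx=4,fy=4,interpolation=cv2.INTER_CUBIC); c[340:580,445:797]=d
cv2.imwrite('pics/crop1.png',c)
for n,l,k in(('top','lid',4),('scene','lid',4),('top','knob_grip',1),('scene','knob_grip',1),('top','clamp_arm',1),('scene','seat',1)):
    for q in models.outline_of(n,l)[:k]:
        m=q['mask'].astype(np.uint8); print(n,l,round(q['score'],2),np.round(q['point']),m.sum(),'mean',im[q['mask']].mean(0).round() if n=='top' else sc[q['mask']].mean(0).round(),cv2.minAreaRect(cv2.findNonZero(m)))
p,e=tri([405,191],[231,211]); print('knob',p,e)
print('lidtop',onz('top',[388,276],.0), onz('scene',[216,284],.0))
E
```

```text
top lid 0.9 [440. 291.] 1029 mean [109. 111.  22.] ((438.6656799316406, 291.1151428222656), (37.776397705078125, 28.557159423828125), 12.994616508483887)
top lid 0.79 [327. 306.] 1095 mean [ 29.  31. 125.] ((328.4439392089844, 304.5638427734375), (29.250425338745117, 38.91172790527344), 29.981639862060547)
top lid 0.56 [387. 275.] 1073 mean [101. 116. 117.] ((387.8095703125, 274.423583984375), (29.06313133239746, 38.17399215698242), 14.74356460571289)
scene lid 0.98 [275. 247.] 1004 mean [ 36.  37. 134.] ((276.9811096191406, 249.5660400390625), (35.439022064208984, 34.61486053466797), 15.945395469665527)
scene lid 0.78 [216. 284.] 1261 mean [122. 137. 144.] ((215.5, 279.5), (37.0, 39.0), 90.0)
scene lid 0.72 [150. 278.] 1421 mean [104. 106.  42.] ((151.5, 279.0), (30.0, 53.0), 90.0)
top knob_grip 0.55 [290. 208.] 6617 mean [60. 79. 89.] ((276.25872802734375, 210.8294219970703), (94.19135284423828, 102.60926055908203), 87.56334686279297)
scene knob_grip 0.83 [404. 195.] 301 mean [40. 39. 39.] ((407.7255859375, 196.53048706054688), (16.233436584472656, 19.877676010131836), 83.6598129272461)
top clamp_arm 0.85 [255. 201.] 1148 mean [44. 41. 40.] ((261.3033142089844, 198.63783264160156), (23.951759338378906, 79.3761215209961), 70.40771484375)
scene seat 0.78 [355. 271.] 5390 mean [ 87.  99. 109.] ((369.947021484375, 260.7027893066406), (88.68569946289062, 156.32516479492188), 58.091896057128906)
knob [0.60059174 0.16898716 0.31237408] 0.013169751735346895
lidtop [[ 0.44280538 -0.29185557  0.        ]] [[ 4.47726533e-01 -2.92808092e-01 -1.11022302e-16]]
```

View pics/crop1.png

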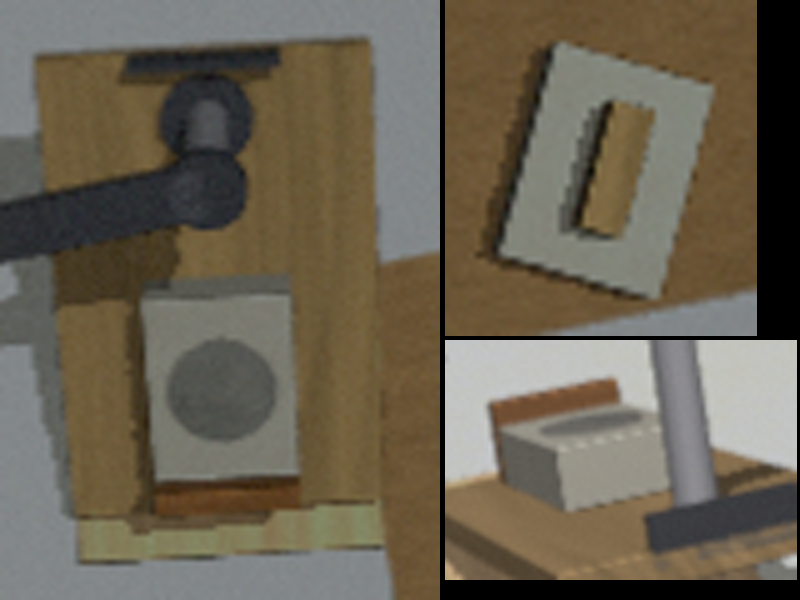

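The crop confirms the cream slab with the wooden batten, with slab corners at about (558,42),(713,87),(658,300),(497,257) in the crop. The lower half's top face corners are at (142,296),(291,293),(299,474),(155,480). I'll fit the poses from these.

```bash
cat >> h.py <<'E'
def seatpose(x,y,w): # returns R,t of seat
    return R.from_euler('z',w).as_matrix()@R.from_euler('y',-30,degrees=True).as_matrix(),np.array([x,y,.115])
def arm_pts(S,th,h): # point on knob axis in world
    r,t=S; return r@np.array([.16-.16*np.cos(th),.16*np.sin(th),h])+t
E
python3 - <<'E'
from h import *
from scipy.optimize import least_squares
A=lambda p:np.array(p,float)/5+[252,155]-.4
B=lambda p:(np.array(p,float)-[445,0])/6+[362,247]-.4
q=A([(142,296),(291,293),(299,474),(155,480)]); M=np.array([(60,45,0),(60,-45,0),(-60,-45,0),(-60,45,0)])/1e3
f=lambda p:(proj('top',M@seatpose(*p)[0].T+seatpose(*p)[1])-q).ravel()
s=least_squares(f,[.53,.05,0]); print('seat',s.x,s.fun.round(1)); S=seatpose(*s.x)
print('scene seat check',proj('scene',S[1]), 'corners',proj('scene',M@S[0].T+S[1]).round(1).tolist())
q2=B([(558,42),(713,87),(658,300),(497,257),(613,99),(656,108),(624,238),(582,230)])
M2=np.r_[M+[0,0,.03],np.array([(35,12,58),(35,-12,58),(-35,-12,58),(-35,12,58)])/1e3]
def f2(p):
    r=R.from_euler('z',p[2]).as_matrix(); return (proj('top',M2@r.T+[p[0],p[1],0])-q2).ravel()
l=least_squares(f2,[.44,-.29,-.2]); print('lid',l.x,l.fun.round(1))
# arm angle from knob top px in top image
for th in np.arange(1.2,1.75,.1):
    print(round(th,2),arm_pts(S,th,.143).round(3),proj('top',arm_pts(S,th,.143)).round(0),proj('scene',arm_pts(S,th,.143)).round(0))
for n in('bowl','jar','brush'): print(n,[onz('top',models.spot_point('top',n)[0]['point'],0)])
E
```

```text
seat [0.57268894 0.01017749 0.05017187] [-0.   0.4  0.3 -0.2 -0.  -0.2 -0.3 -0.1]
scene seat check [[336.77882886 260.31033718]] corners [[361.9, 259.5], [327.8, 266.5], [313.4, 261.0], [344.8, 254.8]]
lid [ 0.44550682 -0.28850005 -0.26685454] [-0.4 -0.2  0.4 -0.3  0.3  0.1  0.3 -0.2 -0.   0.1  0.   0.6 -0.2  0.3
 -0.4 -0.4]
1.2 [0.582 0.16  0.29 ] [[238. 220.]] [[400. 196.]]
1.3 [0.595 0.166 0.297] [[235. 215.]] [[405. 195.]]
1.4 [0.608 0.17  0.305] [[234. 210.]] [[409. 195.]]
1.5 [0.622 0.172 0.313] [[232. 204.]] [[413. 195.]]
1.6 [0.636 0.173 0.321] [[231. 198.]] [[417. 194.]]
1.7 [0.65  0.173 0.329] [[231. 192.]] [[420. 194.]]
bowl [array([[0.3656341 , 0.38248282, 0.        ]])]
jar [array([[ 0.69606042, -0.20111544,  0.        ]])]
brush [array([[0.60667496, 0.37593878, 0.        ]])]
```

Emit:
carry_out:
  deltas: "0 0 -0.027 0 -1; 0 0 -0.027 0 -1; -0.0334 -0.0346 0 0 -1; -0.0334 -0.0346 0 0 -1; -0.0334 -0.0346 0 0 -1; -0.0334 -0.0346 0 0 -1; -0.0334 -0.0346 0 0 -1; -0.0334 -0.0346 0 0 -1; -0.0334 -0.0346 0 0 -1; -0.0334 -0.0346 0 0 -1"

```text
clock: 2.35
ee_pos: [0.3606, 0.249, 0.3018]
eef_rot: [0.0, 0.153, 0.988, 0.0]
contact_force: [0.6, 0.7, -0.0]
gripper_width: 1.003
```

Emit:
carry_out:
  deltas: "-0.0203 -0.0405 0 0 -1; -0.0203 -0.0405 0 0 -1; -0.0203 -0.0405 0 0 -1; -0.0203 -0.0405 0 0 -1; -0.0203 -0.0405 0 0 -1; -0.0203 -0.0405 0 0 -1; -0.0203 -0.0405 0 0 -1; -0.0203 -0.0405 0 0 -1; -0.0203 -0.0405 0 0 -1; -0.0203 -0.0405 0 0 -1"

```text
clock: 3.35
ee_pos: [0.4307, -0.1986, 0.3019]
eef_rot: [0.001, 0.153, 0.988, 0.0]
contact_force: [0.7, 0.0, -0.8]
gripper_width: 1.001
```

Emit:
carry_out:
  deltas: "-0.0203 -0.0405 0.02 -0.04 -1; -0.0203 -0.0405 0.02 0 -1; 0 0 0.05 0 -1; 0 0 0.04 0 -1; 0 0 0.0 0 -1"

```text
clock: 3.85
ee_pos: [0.4434, -0.2793, 0.1694]
eef_rot: [-0.004, 0.134, 0.991, 0.001]
contact_force: [0.8, -0.5, -0.1]
gripper_width: 1.001
```

```bash
python3 - <<'E'
from h import *
s=manip.sense(); print(s['ee_pos'],R.from_quat(np.roll(s['eef_rot'],-1)).as_matrix().round(3)[:2,:2].tolist(),s['joint_positions'])
im=eyes.read_camera('scene'); im2=eyes.read_camera('top')
cv2.imwrite('pics/g1.png',np.hstack([cv2.resize(im[220:320,165:265],(400,400),interpolation=2),cv2.resize(im2[225:325,340:440],(400,400),interpolation=2)]))
E
```

```text
[ 0.44337816 -0.27927423  0.16939114] [[-0.964, 0.266], [0.265, 0.964]] [-0.4361743   0.2791873   1.05839569  1.86237252 -0.26233425  1.16144418
  2.01586872]
```

View pics/g1.png

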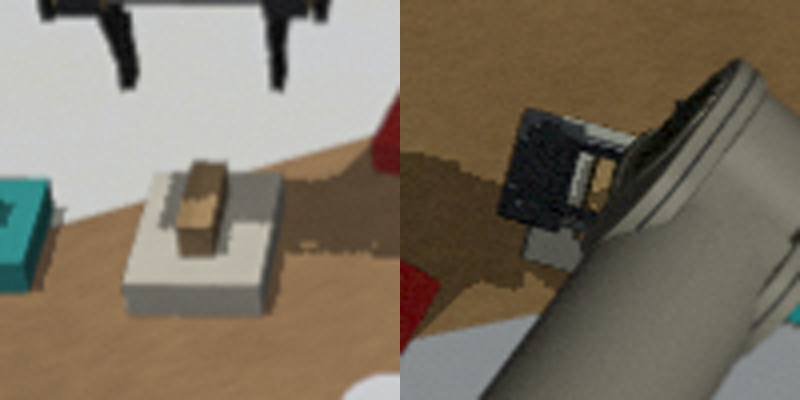

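The crop shows the open fingers straddling the batten, jaws across it, so the grasp is lined up. Correcting by about 9 mm and going down.

Emit:
carry_out:
  deltas: "-0.0045 -0.0083 0.03 0 -1; 0 0 0.04 0 -1; 0 0 0.03 0 -1; 0 0 0.0075 0 -1; 0 0 0 0 -1; 0 0 0 0 1; 0 0 0 0 1; 0 0 0 0 1; 0 0 0 0 1; 0 0 0 0 1"

```text
clock: 4.95
ee_pos: [0.4482, -0.2895, 0.0663]
eef_rot: [-0.0, 0.133, 0.991, 0.001]
contact_force: [0.5, -1.1, -0.4]
gripper_width: 0.631
```

Emit:
carry_out:
  deltas: "0.0026 0 0.004 0 1; 0 0 0 0 1; 0 0 0 0 1; 0 0 0 0 1; 0 0 0 0 1; 0 0 0 0 1; 0 0 0 0 1; 0 0 0 0 1"

```text
clock: 5.75
ee_pos: [0.4454, -0.2889, 0.062]
eef_rot: [-0.001, 0.134, 0.991, 0.001]
contact_force: [0.4, -0.9, -1.8]
gripper_width: 0.271
```

```bash
cat >> h.py <<'E'
SEAT=(0.57269,0.01018,0.05017)
def wp(phi,h=.0475,cx=.061,up=0):
    """TCP target in world while lid pitch is phi deg, uphill corner resting at seat x=cx"""
    r,t=seatpose(*SEAT); a=np.radians(30-phi)
    c=np.array([.06*np.cos(a)-h*np.sin(a),-.06*np.sin(a)-h*np.cos(a)])
    p=np.array([cx-c[0],0,-c[1]]); return r@p+t+[0,0,.062-h+up]
def rel(target,yaw=None):
    s=manip.sense(); r=R.from_quat(np.roll(s['eef_rot'],-1)).as_matrix(); return r.T@(np.array(target)-s['ee_pos'])
E
python3 - <<'E'
from h import *
for phi in(0,5,10,15,20,25,30): print(phi,wp(phi).round(4))
print(rel(wp(0,up=.04)).round(4))
E
```

```text
0 [0.5655 0.0098 0.2075]
5 [0.5616 0.0096 0.2021]
10 [0.5582 0.0095 0.1964]
15 [0.5553 0.0093 0.1904]
20 [0.5529 0.0092 0.1841]
25 [0.5511 0.0091 0.1777]
30 [0.5498 0.009  0.1711]
[-0.0365  0.32   -0.1852]
```

Emit:
carry_out:
  deltas: "0 0 -0.01 0 1; 0 0 -0.03 0 1; 0 0 -0.05 0 1; 0 0 -0.05 0 1; 0 0 -0.05 0 1; 0 0 0 0 1"

```text
clock: 6.35
ee_pos: [0.4474, -0.2911, 0.2581]
eef_rot: [0.004, 0.134, 0.991, 0.0]
contact_force: [1.4, -0.0, -4.1]
gripper_width: 0.272
```

Emit:
carry_out:
  deltas: "0 0 0 -0.08 1; 0 0 0 -0.08 1; -0.0166 0.0368 0 -0.08 1; -0.0166 0.0368 0 -0.077 1; -0.0166 0.0368 0 0 1; -0.0166 0.0368 0 0 1; -0.0166 0.0368 0 0 1; -0.0166 0.0368 0 0 1; -0.0166 0.0368 0 0 1; 0 0 0 0 1"

```text
clock: 7.35
ee_pos: [0.5585, -0.0229, 0.2509]
eef_rot: [-0.001, -0.029, 1.0, 0.001]
contact_force: [-0.6, -0.2, -3.2]
gripper_width: 0.271
```

```bash
python3 - <<'E'
from h import *
s=manip.sense(); r=R.from_quat(np.roll(s['eef_rot'],-1)).as_matrix(); print(s['ee_pos'],r[:2,:2].round(3).tolist(),'yaw',np.arctan2(-r[0,1],r[1,1]),s['joint_positions'].round(2))
print(rel(wp(0,up=.03)).round(4))
E
```

```text
[ 0.55852073 -0.022872    0.25086837] [[-0.998, -0.058], [-0.058, 0.998]] yaw 0.05813475401720913 [-0.81  0.24  0.91  1.67 -0.2   1.33  1.76]
[-0.0089  0.0322  0.0134]
```

Emit:
carry_out:
  deltas: "-0.0045 0.016 0 0.008 1; -0.0044 0.0162 0.0 0 1; 0 0 0.018 0 1; 0 0 0 0 1; 0 0 0 0 1"

```text
clock: 7.85
ee_pos: [0.5646, 0.0023, 0.2342]
eef_rot: [-0.001, -0.02, 1.0, 0.001]
contact_force: [1.0, -0.5, -3.7]
gripper_width: 0.277
```

```bash
python3 - <<'E'
from h import *
s=manip.sense(); print(s['ee_pos'],rel(wp(0)).round(4))
im=eyes.read_camera('scene'); 
c=cv2.resize(im[170:295,270:430],(800,625),interpolation=cv2.INTER_CUBIC)[:600]
r,t=seatpose(*SEAT); M=np.array([(60,45,0),(60,-45,0),(-60,-45,0),(-60,45,0)])/1e3
P=lambda X:((proj('scene',X)-[270,170]+.5)*5).astype(int)
rz=R.from_euler('z',SEAT[2]).as_matrix(); lt=np.array(s['ee_pos'])-[0,0,.062]
cv2.polylines(c,[P(M@r.T+t)],True,(0,255,0),1); cv2.polylines(c,[P(M@rz.T+lt)],True,(0,0,255),1); cv2.polylines(c,[P((M+[0,0,.03])@rz.T+lt)],True,(0,0,255),1)
cv2.imwrite('pics/p1.png',c)
E
```

```text
[0.56462598 0.00229729 0.23419855] [-0.0013  0.0074  0.0267]
```

View pics/p1.png

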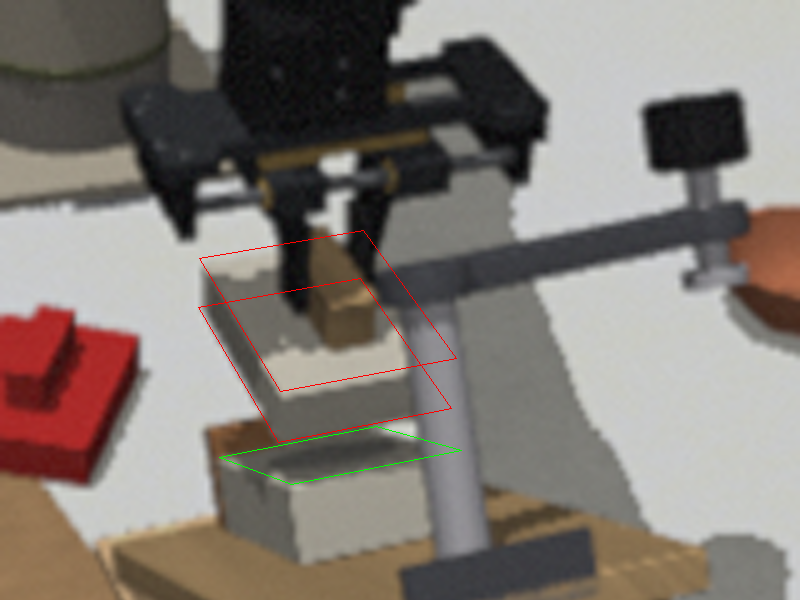

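The picture shows the lid in the grip over the seat, its near bottom corner about (278,437) against a predicted (282,440), and the robot-side end dipping slightly. The green seat outline fits. Lowering carefully now.

Emit:
carry_out:
  deltas: "-0.0013 0.0075 0.005 0 1; 0 0 0.01 0 1; 0 0 0.006 0 1; 0 0 0 0 1; 0 0 0 0 1"

```text
clock: 8.4
ee_pos: [0.5659, 0.0098, 0.2132]
eef_rot: [-0.001, -0.02, 1.0, 0.001]
contact_force: [-0.5, 0.2, -3.6]
gripper_width: 0.27
```

```bash
python3 - <<'E'
from h import *
s=manip.sense(); print(s['ee_pos'],rel(wp(0)).round(4))
for a in (5,10,20,30): print(a,rel(wp(a)).round(4))
E
```

```text
[0.56589547 0.00981867 0.21319501] [0.0004 0.     0.0057]
5 [ 0.0043 -0.      0.0111]
10 [ 0.0077 -0.0001  0.0168]
20 [ 0.013  -0.0001  0.0291]
30 [ 0.016  -0.0002  0.0421]
```

Emit:
carry_out:
  deltas: "0.0002 0 0.003 0 1; 0.0002 0 0.0027 0 1; 0.002 0 0.0027 0 1; 0.002 0 0.0027 0 1; 0 0 0 0 1; 0 0 0 0 1"

```text
clock: 9.0
ee_pos: [0.5617, 0.0098, 0.2024]
eef_rot: [-0.0, -0.021, 1.0, 0.001]
contact_force: [0.7, -0.1, -1.5]
gripper_width: 0.273
```

Emit:
carry_out:
  deltas: "0.0018 0 0.0028 0 1; 0.0017 0 0.0029 0 1; 0.0015 0 0.003 0 1; 0.0014 0 0.003 0 1; 0 0 0 0 1"

```text
clock: 9.5
ee_pos: [0.5546, 0.0096, 0.1899]
eef_rot: [-0.001, -0.02, 1.0, 0.001]
contact_force: [-2.4, -1.8, 0.2]
gripper_width: 0.274
```

Emit:
carry_out:
  deltas: "0.0012 0 0.0031 0 1; 0.0011 0 0.0032 0 1; 0.001 0 0.0032 0 1; 0.0008 0 0.0032 0 1; 0 0 0 0 1"

```text
clock: 10.0
ee_pos: [0.5507, 0.0094, 0.1772]
eef_rot: [-0.001, -0.02, 1.0, 0.001]
contact_force: [-3.0, -2.5, -1.5]
gripper_width: 0.272
```

```bash
python3 - <<'E'
from h import *
s=manip.sense(); print(s['ee_pos'],s['contact_force'],rel(wp(25)).round(4),rel(wp(30)).round(4))
im=eyes.read_camera('scene'); 
c=cv2.resize(im[170:295,270:430],(800,625),interpolation=cv2.INTER_CUBIC)[:600]
r,t=seatpose(*SEAT); M=np.array([(60,45,0),(60,-45,0),(-60,-45,0),(-60,45,0)])/1e3
P=lambda X:((proj('scene',X)-[270,170]+.5)*5).astype(int)
cv2.polylines(c,[P((M+[0,0,.03])@r.T+t)],True,(0,255,0),1)
cv2.imwrite('pics/p2.png',c)
E
```

```text
[0.55066896 0.00935709 0.17722708] [-2.99399917 -2.50178913 -1.46016406] [-0.0004 -0.0003 -0.0005] [ 0.0008 -0.0003  0.0061]
```

View pics/p2.png

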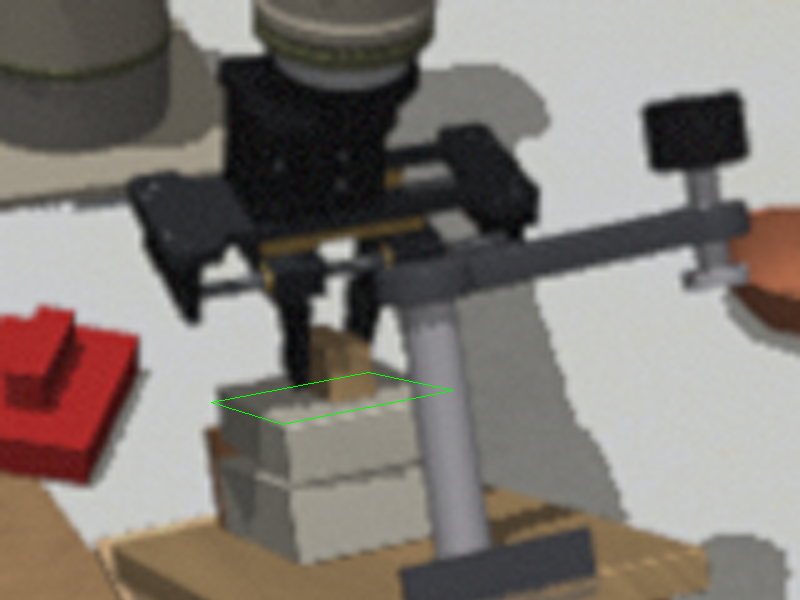

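The lid's uphill edge is flush with the lower half (near corners about (292,485) and (296,490)), with the low end still about 8 mm up. Going on in small steps.

Emit:
carry_out:
  deltas: "0.0003 0 0.002 0 1; 0.0003 0 0.002 0 1; 0 0 0 0 1"

```text
clock: 10.35
ee_pos: [0.5502, 0.0094, 0.1736]
eef_rot: [-0.001, -0.021, 1.0, 0.001]
contact_force: [-5.6, -2.2, 1.1]
gripper_width: 0.272
```

Emit:
carry_out:
  deltas: "0.0002 0 0.001 0 1; 0 0 0.001 0 1; 0 0 0 0 1"

```text
clock: 10.65
ee_pos: [0.55, 0.0093, 0.1717]
eef_rot: [-0.001, -0.02, 1.0, 0.001]
contact_force: [-5.9, -3.1, 1.3]
gripper_width: 0.274
```

Emit:
carry_out:
  deltas: "0 0 0.001 0 1; 0 0 0.001 0 1; 0 0 0 0 1"

```text
clock: 10.95
ee_pos: [0.5501, 0.0092, 0.1713]
eef_rot: [-0.001, -0.02, 1.0, 0.001]
contact_force: [-14.1, -2.5, 20.6]
gripper_width: 0.274
```

```bash
python3 - <<'E'
from h import *
im=eyes.read_camera('scene'); 
c=cv2.resize(im[230:290,300:370],(700,600),interpolation=cv2.INTER_CUBIC)
r,t=seatpose(*SEAT); M=np.array([(60,45,0),(60,-45,0),(-60,-45,0),(-60,45,0)])/1e3
P=lambda X:((proj('scene',X)-[300,230]+.5)*10).astype(int)
cv2.polylines(c,[P((M+[0,0,.03])@r.T+t)],True,(0,255,0),1)
cv2.imwrite('pics/p3.png',c)
E
```

```text
(no output)
```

View pics/p3.png

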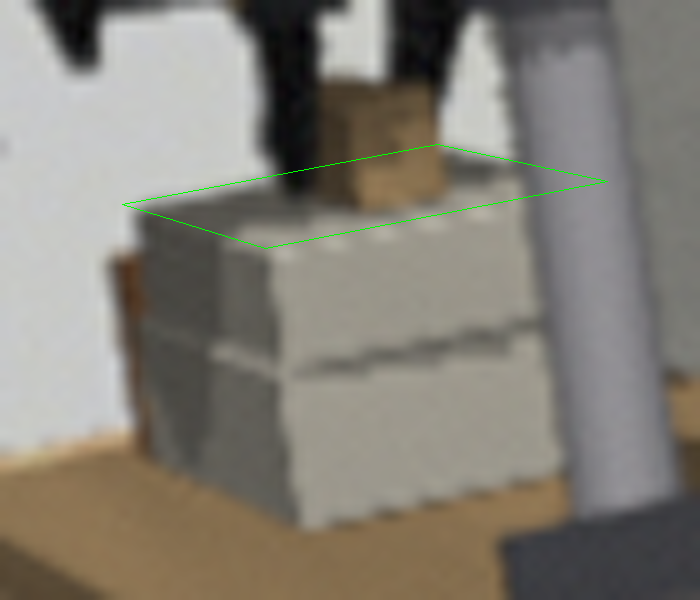

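The lid now lies flat and flush, with the joint line parallel and 24 N of contact. Releasing.

Emit:
carry_out:
  deltas: "0 0 -0.0005 0 1; 0 0 0 0 -1; 0 0 0 0 -1; 0 0 0 0 -1; 0 0 0 0 -1; 0 0 0 0 -1; 0 0 0 0 -1; 0 0 0 0 -1"

```text
clock: 11.8
ee_pos: [0.5503, 0.0095, 0.1703]
eef_rot: [-0.0, -0.021, 1.0, 0.001]
contact_force: [0.2, -0.2, 0.5]
gripper_width: 0.822
```

Emit:
carry_out:
  deltas: "0 0 -0.02 0 -1; 0 0 -0.04 0 -1; 0 0 -0.05 0 -1; 0 0 -0.05 0 -1; 0 0 -0.05 0 -1; 0 0 0 0 -1"

```text
clock: 12.4
ee_pos: [0.5523, 0.0086, 0.3866]
eef_rot: [0.004, -0.02, 1.0, 0.002]
contact_force: [0.0, 0.3, -0.3]
gripper_width: 1.0
```

```bash
cat >> h.py <<'E'
def sb(): # state brief
    s=manip.sense(); r=R.from_quat(np.roll(s['eef_rot'],-1)).as_matrix(); print(s['clock'],s['ee_pos'].round(4),'yaw',np.arctan2(-r[0,1],r[1,1]).round(3),s['joint_positions'].round(2),s['contact_force'].round(1),s['gripper_width'])
E
python3 - <<'E'
from h import *
sb()
im=eyes.read_camera('scene'); t=eyes.read_camera('top')
for n in('scene','top'): print(n,[(q['point'].round(1) if hasattr(q['point'],'round') else q['point'],q['score']) for q in models.spot_point(n,'knob_grip')])
S=seatpose(*SEAT); 
for th in np.arange(1.25,1.65,.05): print(round(th,2),proj('scene',arm_pts(S,th,.14)).round(1),proj('top',arm_pts(S,th,.14)).round(1))
for n in('scene','top'): print(n,[(q['point'],q['score']) for q in models.spot_point(n,'lid')],proj(n,S[1]).round(1))
cv2.imwrite('pics/q1.png',np.hstack([cv2.resize(im[170:290,300:430],(433,400),interpolation=2),cv2.resize(t[150:270,215:320],(350,400),interpolation=2)]))
E
```

```text
12.4 [0.5523 0.0086 0.3866] yaw 0.041 [-0.9   0.16  0.93  1.46 -0.13  1.58  1.63] [ 0.   0.3 -0.3] 1.0000211209071508
scene [([404.7, 192.4], 0.84)]
top [([229.7, 209.3], 0.73)]
1.25 [[402.5 196.6]] [[236.8 217.4]]
1.3 [[404.9 196.4]] [[235.6 214.7]]
1.35 [[407.1 196.2]] [[234.6 212. ]]
1.4 [[409.3 196. ]] [[233.7 209.2]]
1.45 [[411.4 195.9]] [[232.9 206.4]]
1.5 [[413.3 195.8]] [[232.3 203.5]]
1.55 [[415.1 195.7]] [[231.9 200.6]]
1.6 [[416.8 195.6]] [[231.6 197.7]]
scene [([151.8, 282.0], 0.95), ([276.8, 252.4], 0.91), ([336.5, 260.7], 0.76)] [[336.8 260.3]]
top [([438.1, 289.6], 0.76), ([327.4, 304.7], 0.55)] [[296.  232.1]]
```

View pics/q1.png

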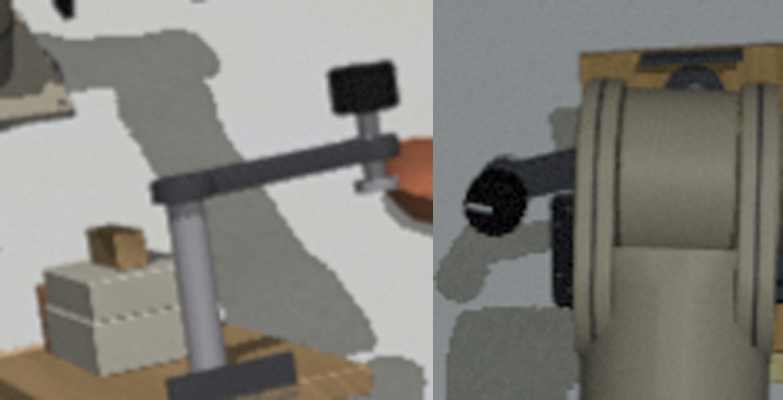

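The left panel shows the lid closed and flush, with nothing touching it. The right panel shows the knob near top pixel (230,209), so the arm is at about 1.36 rad. Next I'll push the knob round with the +y finger, jaws open, and compute the waypoints for that.

```bash
cat >> h.py <<'E'
def pt(th,back=0.,zt=.117,up=0):
    "TCP when +y finger is behind the knob at arm angle th"
    r,t=seatpose(*SEAT); d=.034+back
    F=np.array([.16-.16*np.cos(th)+(d+.002)*np.sin(th)-.012*np.cos(th),.16*np.sin(th)+d*np.cos(th)-.051,zt])
    return r@F+t+[0,0,.025+up]
E
python3 - <<'E'
from h import *
sb(); print('to above',pt(1.36,.02,up=.05).round(4),rel(pt(1.36,.02,up=.05)).round(4))
rz=R.from_euler('z',.05).as_matrix(); tool=np.c_[-rz[:,0],rz[:,1],-rz[:,2]]
prev=pt(1.36,.02)
ths=list(np.arange(1.36,-.01,-.085))
for th in ths: p=pt(th); print(round(th,2),p.round(3),'d',(tool.T@(p-prev)).round(4)); prev=p
E
```

```text
12.7 [0.55   0.0093 0.3791] yaw 0.041 [-0.9   0.16  0.93  1.47 -0.13  1.58  1.63] [-0.5 -0.5 -0.4] 0.9977008821591836
to above [0.663  0.1316 0.3807] [-0.118   0.1176 -0.0018]
1.36 [0.646 0.127 0.321] d [ 0.0169 -0.0042  0.0098]
1.28 [0.633 0.125 0.313] d [ 0.0129 -0.0006  0.0075]
1.19 [0.621 0.123 0.306] d [ 0.0128 -0.0018  0.0074]
1.11 [0.608 0.119 0.299] d [ 0.0126 -0.003   0.0073]
1.02 [0.596 0.115 0.292] d [ 0.0123 -0.0041  0.0071]
0.94 [0.584 0.109 0.285] d [ 0.012  -0.0052  0.0069]
0.85 [0.573 0.102 0.278] d [ 0.0115 -0.0063  0.0066]
0.77 [0.563 0.094 0.272] d [ 0.011  -0.0073  0.0063]
0.68 [0.553 0.085 0.266] d [ 0.0104 -0.0083  0.006 ]
0.6 [0.544 0.076 0.26 ] d [ 0.0097 -0.0092  0.0056]
0.51 [0.535 0.065 0.255] d [ 0.0089 -0.0101  0.0051]
0.43 [0.528 0.054 0.25 ] d [ 0.0081 -0.0108  0.0047]
0.34 [0.521 0.042 0.246] d [ 0.0072 -0.0115  0.0041]
0.26 [0.515 0.03  0.243] d [ 0.0062 -0.0122  0.0036]
0.17 [0.511 0.017 0.24 ] d [ 0.0053 -0.0127  0.003 ]
0.09 [0.507 0.003 0.237] d [ 0.0042 -0.0131  0.0024]
0.0 [ 0.505 -0.01   0.235] d [ 0.0032 -0.0135  0.0018]
```

Emit:
carry_out:
  deltas: "-0.0295 0.0294 0 -0.009 -1; -0.0295 0.0294 0 0 -1; -0.0295 0.0294 0 0 -1; -0.0295 0.0294 0 0 -1; 0 0 0 0 -1; 0 0 0.025 0 -1; 0 0 0.02 0 -1; 0 0 0 0 -1; 0 0 0 0 -1"

```text
clock: 13.6
ee_pos: [0.6623, 0.1323, 0.3354]
eef_rot: [-0.001, -0.025, 1.0, 0.001]
contact_force: [0.0, -0.2, 0.8]
gripper_width: 1.002
```

```bash
python3 - <<'E'
from h import *
sb(); print(rel(pt(1.36,.02)).round(4),rel(pt(1.36)).round(4))
im=eyes.read_camera('scene'); t=eyes.read_camera('top')
cv2.imwrite('pics/k1.png',np.hstack([cv2.resize(im[120:270,330:480],(400,400),interpolation=2),cv2.resize(t[150:270,200:320],(400,400),interpolation=2)]))
E
```

```text
13.6 [0.6623 0.1323 0.3354] yaw 0.05 [-0.79  0.52  0.85  1.19 -0.39  1.59  1.6 ] [ 0.  -0.2  0.8] 1.0018793404564135
[-0.0007 -0.0007  0.0046] [ 0.0162 -0.0049  0.0144]
```

View pics/k1.png

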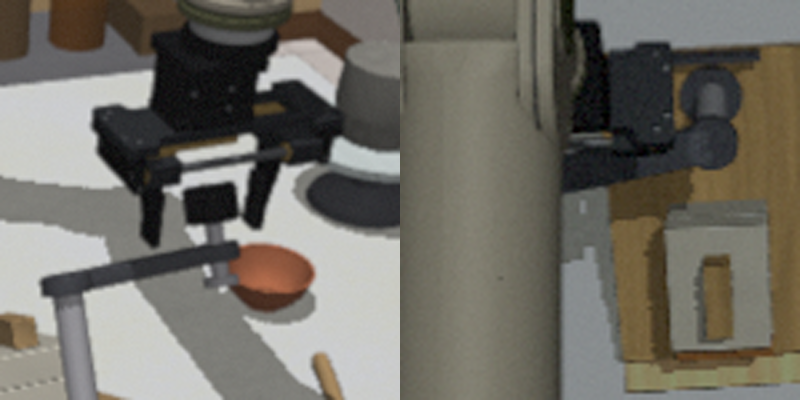

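The picture shows the +y finger uphill of the knob (finger at about (255,220), knob at (210,205) in the left crop), and the lid lies flush (right crop). Pushing now.

Emit:
carry_out:
  deltas: "0.008 -0.0025 0.0095 0 -1; 0.008 -0.0024 0.005 0 -1; 0.0129 -0.0006 0.0075 0 -1; 0.0128 -0.0018 0.0074 0 -1; 0.0126 -0.003 0.0073 0 -1; 0 0 0 0 -1"

```text
clock: 14.3
ee_pos: [0.6083, 0.1188, 0.2995]
eef_rot: [-0.0, -0.025, 1.0, 0.001]
contact_force: [0.7, -0.2, 0.1]
gripper_width: 0.998
```

```bash
python3 - <<'E'
from h import *
sb(); print(rel(pt(1.105)).round(4))
eyes.read_camera('scene'); q=models.spot_point('scene','knob_grip')[:1]; print(q)
for th in (1.36,1.2,1.1,1.0,.9): print(th,proj('scene',arm_pts(seatpose(*SEAT),th,.143)).round(1))
E
```

```text
14.3 [0.6083 0.1188 0.2995] yaw 0.049 [-0.92  0.39  0.88  1.43 -0.3   1.46  1.58] [ 0.7 -0.2  0.1] 0.9975710344859358
[-0.0001  0.0005  0.0007]
[{'point': [392.3, 192.2], 'score': 0.76}]
1.36 [[407.4 194.9]]
1.2 [[399.9 195.6]]
1.1 [[394.7 196.1]]
1.0 [[389.3 196.7]]
0.9 [[383.6 197.4]]
```

Emit:
carry_out:
  deltas: "0.0123 -0.0041 0.0071 0 -1; 0.012 -0.0052 0.0069 0 -1; 0.0115 -0.0063 0.0066 0 -1; 0.011 -0.0073 0.0063 0 -1; 0.0104 -0.0083 0.006 0 -1; 0.0097 -0.0092 0.0056 0 -1; 0.0089 -0.0101 0.0051 0 -1; 0.0081 -0.0108 0.0047 0 -1; 0 0 0 0 -1"

```text
clock: 15.3
ee_pos: [0.5278, 0.0524, 0.2506]
eef_rot: [-0.0, -0.024, 1.0, 0.001]
contact_force: [0.3, -0.2, -0.2]
gripper_width: 1.0
```

```bash
python3 - <<'E'
from h import *
sb(); print(rel(pt(.425)).round(4))
eyes.read_camera('scene'); q=models.spot_point('scene','knob_grip')[:1]; print(q)
for th in (.7,.6,.5,.4,.3,.2,.1,0): print(th,proj('scene',arm_pts(seatpose(*SEAT),th,.143)).round(1))
E
```

```text
15.3 [0.5278 0.0524 0.2506] yaw 0.048 [-1.02  0.15  0.93  1.75 -0.13  1.31  1.56] [ 0.3 -0.2 -0.2] 0.9996117938236163
[0.0001 0.0015 0.0003]
[{'point': [347.9, 197.3], 'score': 0.51}]
0.7 [[371.8 198.8]]
0.6 [[365.6 199.6]]
0.5 [[359.4 200.5]]
0.4 [[353.2 201.4]]
0.3 [[347.  202.3]]
0.2 [[340.8 203.2]]
0.1 [[334.7 204.2]]
0 [[328.7 205.2]]
```

Emit:
carry_out:
  deltas: "0.0072 -0.0115 0.0041 0 -1; 0.0062 -0.0122 0.0036 0 -1; 0.0053 -0.0127 0.003 0 -1; 0.004 -0.01 0.0024 0 -1; 0.003 -0.005 0.0018 0 -1; 0 -0.005 0 0 -1; 0 0 0 0 -1"

```text
clock: 16.1
ee_pos: [0.5049, -0.0042, 0.2352]
eef_rot: [-0.001, -0.025, 1.0, 0.001]
contact_force: [-0.4, 0.6, 0.4]
gripper_width: 1.003
```

```bash
python3 - <<'E'
from h import *
sb(); print(rel(pt(0)).round(4))
eyes.read_camera('scene'); q=models.spot_point('scene','knob_grip')[:1]; print(q)
S=seatpose(*SEAT); print(arm_pts(S,0,.143),arm_pts(S,0,.131),rel(arm_pts(S,0,.138)+[0,0,.006]))
E
```

```text
16.1 [ 0.5049 -0.0042  0.2352] yaw 0.05 [-0.99  0.08  0.97  1.83 -0.07  1.27  1.61] [-0.4  0.6  0.4] 1.002604790556051
[ 0.0005 -0.006  -0.0001]
[{'point': [329.7, 200.5], 'score': 0.83}]
[0.50127996 0.00659435 0.23884163] [0.50727242 0.00689524 0.22844933] [ 0.00105996  0.01060601 -0.0050835 ]
```

Emit:
carry_out:
  deltas: "0 -0.003 0 0 -1; 0 -0.003 0 0 -1; 0 -0.0015 0 0 -1; 0 0 0 0 -1"

```text
clock: 16.6
ee_pos: [0.5056, -0.0112, 0.2353]
eef_rot: [-0.001, -0.025, 1.0, 0.001]
contact_force: [-1.4, 2.6, -0.5]
gripper_width: 0.998
```

Emit:
carry_out:
  deltas: "0 -0.0015 0 0 -1; 0 -0.001 0 0 -1; 0 0 0 0 -1"

```text
clock: 16.9
ee_pos: [0.5058, -0.0137, 0.2354]
eef_rot: [-0.0, -0.025, 1.0, 0.001]
contact_force: [-1.5, 2.4, -0.4]
gripper_width: 1.0
```

Emit:
carry_out:
  deltas: "0 -0.001 0 0 -1; 0 -0.001 0 0 -1; 0 -0.001 0 0 -1; 0 0 0 0 -1"

```text
clock: 17.3
ee_pos: [0.506, -0.0167, 0.2355]
eef_rot: [-0.0, -0.025, 1.0, 0.001]
contact_force: [-0.6, 3.5, -1.1]
gripper_width: 1.0
```

Emit:
carry_out:
  deltas: "0 -0.0015 0 0 -1; 0 -0.0015 0 0 -1; 0 0 0 0 -1"

```text
clock: 17.6
ee_pos: [0.5061, -0.0173, 0.2355]
eef_rot: [-0.0, -0.026, 1.0, 0.002]
contact_force: [-1.9, 11.0, -0.2]
gripper_width: 1.004
```

Firm stop felt (11 N) with the knob axis at y ≈ 0.003, so the arm is at its stop. Next: centre over the knob, turn back to −0.95 rad, then grip.

Emit:
carry_out:
  deltas: "0.0064 0.0209 -0.014 0 -0.5; 0 0 0 -0.14 -0.5; 0 0 0 -0.14 -0.5; 0 0 0 -0.14 -0.5; 0 0 0 -0.14 -0.5; 0 0 0 -0.14 -0.5; 0 0 0 -0.14 -0.5; 0 0 0 -0.11 -0.5; 0 0 0 0 -0.5"

```text
clock: 18.5
ee_pos: [0.4991, 0.0002, 0.2498]
eef_rot: [0.0, -0.48, 0.877, 0.0]
contact_force: [-0.2, -0.2, -0.7]
gripper_width: 0.752
```

```bash
python3 - <<'E'
from h import *
sb()
im=eyes.read_camera('scene'); t=eyes.read_camera('top')
cv2.imwrite('pics/k2.png',np.hstack([cv2.resize(im[140:240,280:380],(400,400),interpolation=2),cv2.resize(t[170:270,250:350],(400,400),interpolation=2)]))
E
```

```text
18.5 [4.991e-01 2.000e-04 2.498e-01] yaw 1.001 [-0.99  0.03  0.94  1.82 -0.03  1.3   2.52] [-0.2 -0.2 -0.7] 0.7518097440688409
```

View pics/k2.png

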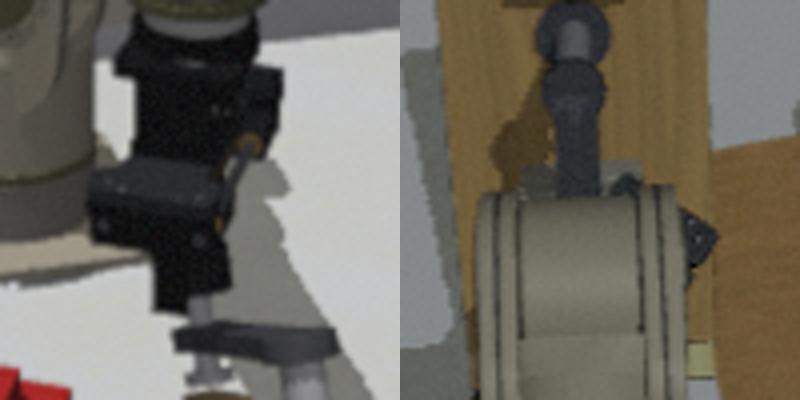

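The scene crop shows the fingers either side of the knob with the arm at its stop. j7 falls as I turn clockwise, so long strokes are possible. Gripping and turning.

Emit:
carry_out:
  deltas: "-0.0025 0.0016 0 0 -0.5; 0 0 0 0 1; 0 0 0 0 1; 0 0 0 0 1; 0 0 0 0 1; 0 0 0 0 1"

```text
clock: 19.2
ee_pos: [0.5002, 0.0036, 0.2498]
eef_rot: [0.002, -0.479, 0.878, -0.0]
contact_force: [10.2, -1.5, -4.6]
gripper_width: 0.604
```

Emit:
carry_out:
  deltas: "0 0 0 0.14 1; 0 0 0 0.14 1; 0 0 0 0.14 1; 0 0 0 0.14 1; 0 0 0 0.14 1; 0 0 0 0.14 1; 0 0 0 0.11 1; 0 0 0 0 1"

```text
clock: 20.0
ee_pos: [0.4986, 0.0045, 0.2494]
eef_rot: [-0.0, -0.024, 1.0, 0.001]
contact_force: [0.1, 0.6, -1.0]
gripper_width: 0.521
```

```bash
python3 - <<'E'
from h import *
sb(); print(manip.sense()['torque'])
E
```

```text
20.0 [0.4986 0.0045 0.2494] yaw 0.049 [-1.02  0.03  0.96  1.82 -0.03  1.3   1.56] [ 0.1  0.6 -1. ] 0.5214738323211854
[ 0.72197914 -0.00564581  0.18226052]
```

Emit:
carry_out:
  deltas: "0 0 0.0003 0.14 1; 0 0 0.0003 0.14 1; 0 0 0.0003 0.14 1; 0 0 0.0003 0.14 1; 0 0 0.0003 0.14 1; 0 0 0.0003 0.14 1; 0 0 0.0003 0.14 1; 0 0 0 0 1"

```text
clock: 20.8
ee_pos: [0.5006, 0.0067, 0.2487]
eef_rot: [0.001, 0.448, 0.894, 0.003]
contact_force: [4.5, 9.2, 3.7]
gripper_width: 0.6
```

Emit:
carry_out:
  deltas: "0 0 0.0002 0.14 1; 0 0 0.0002 0.14 1; 0 0 0.0002 0.14 1; 0 0 0.0002 0.14 1; 0 0 0 0 1"

```text
clock: 21.3
ee_pos: [0.5021, 0.006, 0.2482]
eef_rot: [0.002, 0.678, 0.735, 0.004]
contact_force: [14.9, 7.3, -0.8]
gripper_width: 0.608
```

```bash
python3 - <<'E'
from h import *
sb(); print(manip.sense()['torque'])
E
```

```text
21.3 [0.5021 0.006  0.2482] yaw -1.49 [-1.07  0.04  1.01  1.83 -0.03  1.29  0.03] [14.9  7.3 -0.8] 0.6084272225654342
[ 1.72461071 -3.50115773  0.07148264]
```

Emit:
carry_out:
  deltas: "0.002 0.003 0.0002 0.14 1; 0 0 0.0002 0.14 1; 0 0 0.0002 0.14 1; 0 0 0.0002 0.14 1; 0 0 0.0002 0.14 1; 0 0 0.0002 0.14 1; 0 0 0.0002 0.14 1; 0 0 0.0002 0.14 1; 0 0 0 0 1"

```text
clock: 22.2
ee_pos: [0.5033, 0.0054, 0.246]
eef_rot: [0.0, 0.965, 0.261, 0.002]
contact_force: [7.6, -2.1, 1.0]
gripper_width: 0.572
```

```bash
python3 - <<'E'
from h import *
sb(); print(manip.sense()['torque'])
E
```

```text
22.2 [0.5033 0.0054 0.246 ] yaw -2.612 [-1.11  0.05  1.06  1.82 -0.05  1.29 -1.08] [ 7.6 -2.1  1. ] 0.5719252448196931
[-0.55694224 -1.47467094  0.01890948]
```

Emit:
carry_out:
  deltas: "0 0 0.0002 0.14 1; 0 0 0.0002 0.14 1; 0 0 0.0002 0.14 1; 0 0 0.0002 0.14 1; 0 0 0.0002 0.14 1; 0 0 0.0002 0.14 1; 0 0 0.0002 0.14 1; 0 0 0.0002 0.14 1; 0 0 0.0002 0.14 1; 0 0 0.0002 0.1 1"

```text
clock: 23.2
ee_pos: [0.5034, 0.0071, 0.2443]
eef_rot: [-0.002, 0.915, -0.403, 0.001]
contact_force: [6.1, 2.3, 1.8]
gripper_width: 0.592
```

```bash
python3 - <<'E'
from h import *
sb(); print(manip.sense()['torque'])
E
```

```text
23.2 [0.5034 0.0071 0.2443] yaw 2.312 [-1.19  0.06  1.15  1.83 -0.06  1.28 -2.42] [6.1 2.3 1.8] 0.5924576032386599
[ 1.20998255 -1.83347629  0.56037295]
```

Emit:
carry_out:
  deltas: "0 0 0 0 -0.7; 0 0 0 0 -0.7; 0 0 0 0 -0.7; 0 0 0 0 -0.7; 0 0 0 0 -0.7; -0.0068 0.0074 -0.0175 0 -0.7; -0.0067 0.0074 -0.0175 0 -0.7; 0 0 0 -0.145 -0.7; 0 0 0 -0.145 -0.7; 0 0 0 -0.145 -0.7"

```text
clock: 24.2
ee_pos: [0.4813, 0.006, 0.278]
eef_rot: [-0.001, 0.981, -0.192, -0.001]
contact_force: [0.3, 0.4, -0.1]
gripper_width: 0.85
```

```bash
python3 - <<'E'
from h import *
sb()
im=eyes.read_camera('scene')
cv2.imwrite('pics/k3.png',cv2.resize(im[150:280,285:395],(660,780),interpolation=2)[:600])
print([(l,[(q['point'],round(q['score'],2)) for q in models.spot_point('scene',l)[:2]]) for l in('knob_grip','foot')])
S=seatpose(*SEAT); print('s=0',proj('scene',arm_pts(S,0,.143)),proj('scene',arm_pts(S,0,.0665)),'s=5.5',proj('scene',arm_pts(S,0,.136)),proj('scene',arm_pts(S,0,.0595)))
E
```

```text
24.2 [0.4813 0.006  0.278 ] yaw 2.755 [-1.31 -0.13  1.15  1.82  0.12  1.38 -2.15] [ 0.3  0.4 -0.1] 0.8498875421721769
[('knob_grip', [([327.4, 204.9], 0.54)]), ('foot', [([336.3, 261.5], 0.59), ([333.2, 235.4], 0.52)])]
s=0 [[328.7027005  205.15914744]] [[333.04682069 234.82680976]] s=5.5 [[329.10247859 207.88995697]] [[333.44163217 237.52245061]]
```

View pics/k3.png

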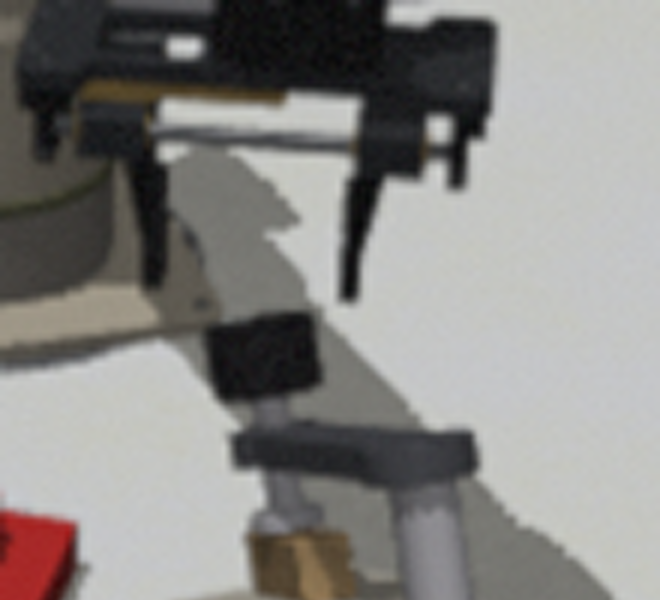

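The foot now sits just above the batten (crop ~(290,525)), so the screw is most of the way in. Rewinding above the knob.

Emit:
carry_out:
  deltas: "0 0 0 -0.145 -0.7; 0 0 0 -0.145 -0.7; 0 0 0 -0.145 -0.7; 0 0 0 -0.145 -0.7; 0 0 0 -0.145 -0.7; 0 0 0 -0.145 -0.7; 0 0 0 -0.145 -0.7; 0 0 0 -0.145 -0.7; 0 0 0 -0.145 -0.7; 0 0 0 -0.145 -0.7"

```text
clock: 25.35
ee_pos: [0.4814, 0.0059, 0.278]
eef_rot: [-0.001, 0.863, 0.504, -0.0]
contact_force: [-0.4, 0.2, -0.3]
gripper_width: 0.849
```

Emit:
carry_out:
  deltas: "0 0 0 -0.145 -0.7; 0 0 0 -0.145 -0.7; 0 0 0 -0.145 -0.7; 0 0 0 -0.145 -0.7; 0 0 0 -0.145 -0.7; 0 0 0 -0.145 -0.7; 0 0 0 -0.145 -0.7; 0 0 0 -0.145 -0.7; 0 0 0 -0.145 -0.7; 0 0 0 -0.145 -0.7"

```text
clock: 26.35
ee_pos: [0.4814, 0.0058, 0.278]
eef_rot: [-0.001, 0.312, 0.95, 0.001]
contact_force: [-0.4, 0.9, 0.5]
gripper_width: 0.85
```

Emit:
carry_out:
  deltas: "0 0 0 -0.145 -0.7; 0 0 0 -0.145 -0.7; 0 0 0 -0.145 -0.7; 0 0 0 -0.145 -0.7; 0 0 0 -0.145 -0.7; 0 0 0 -0.145 -0.7; 0 0 0 -0.145 -0.7; 0 0 0 -0.145 -0.7; 0 0 0 -0.145 -0.7; 0 0 0 -0.145 -0.7"

```text
clock: 27.35
ee_pos: [0.4814, 0.0058, 0.278]
eef_rot: [-0.0, -0.397, 0.918, 0.001]
contact_force: [0.1, -0.2, 0.3]
gripper_width: 0.846
```

```bash
python3 - <<'E'
from h import *
sb(); print(rel([.4955,.005,.258]),rel([.5034,.005,.2443]))
E
```

```text
27.35 [0.4814 0.0058 0.278 ] yaw 0.816 [-1.67 -0.49  1.25  1.82  0.46  1.49  1.89] [ 0.1 -0.2  0.3] 0.8464103054002614
[-0.00903165 -0.0108583   0.02002983] [-0.01443809 -0.01663404  0.0337233 ]
```

Emit:
carry_out:
  deltas: "-0.0045 -0.0055 0.01 0 -0.6; -0.0045 -0.0055 0.01 0 -0.6; -0.0027 -0.0028 0.007 0 -0.6; -0.0027 -0.0028 0.0067 0 -0.6; 0 0 0 0 -0.6"

```text
clock: 27.85
ee_pos: [0.4936, 0.0044, 0.247]
eef_rot: [0.003, -0.395, 0.919, -0.001]
contact_force: [0.6, -0.3, 0.2]
gripper_width: 0.798
```

```bash
python3 - <<'E'
from h import *
sb(); print(rel([.5034,.005,.2443]))
E
```

```text
27.85 [0.4936 0.0044 0.247 ] yaw 0.812 [-1.73 -0.5   1.34  1.85  0.49  1.43  1.89] [ 0.6 -0.3  0.2] 0.7978814528846632
[-0.00713898 -0.00672311  0.00279101]
```

Emit:
carry_out:
  deltas: "0.006 0.006 -0.03 0 -0.7; 0 0 -0.04 0 -0.7; 0 0 -0.03 0 -0.7; -0.0217 0.0207 0 0.14 -0.7; -0.03 0.02 0 0.14 -0.7; -0.03 0.02 0 0.14 -0.7; -0.03 0.02 0 0.14 -0.7; -0.03 0.02 0 0.14 -0.7; 0 0 0 0 -0.7"

```text
clock: 28.75
ee_pos: [0.5135, 0.1408, 0.3573]
eef_rot: [0.019, -0.093, 0.996, 0.003]
contact_force: [-0.8, 0.9, 0.6]
gripper_width: 0.853
```

```bash
python3 - <<'E'
from h import *
sb()
E
```

```text
28.75 [0.5135 0.1408 0.3573] yaw 0.185 [-2.09 -0.5   1.34  1.6   0.5   1.62  1.02] [-0.8  0.9  0.6] 0.8527286325920004
```

Emit:
carry_out:
  deltas: "0.0144 -0.0441 0 0 -0.7; 0.0144 -0.0441 0 0 -0.7; 0.0144 -0.0441 0 0 -0.7; 0.0144 -0.0441 0 0 -0.7; 0.0144 -0.0441 0 0 -0.7; 0.0144 -0.0441 0 0 -0.7; 0.0144 -0.0441 0 0 -0.7; 0.0144 -0.0441 0 0 -0.7; 0.0144 -0.0441 0 0 -0.7; 0.0144 -0.0441 0 0 -0.7"

```text
clock: 29.75
ee_pos: [0.4352, -0.3112, 0.3549]
eef_rot: [0.027, -0.094, 0.995, -0.004]
contact_force: [0.3, -0.3, 0.4]
gripper_width: 0.851
```

```bash
python3 - <<'E'
from h import *
sb()
E
```

```text
29.75 [ 0.4352 -0.3112  0.3549] yaw 0.188 [-1.18 -0.5   1.34  1.6   0.48  1.6   1.93] [ 0.3 -0.3  0.4] 0.8506566085650071
```

Emit:
carry_out:
  deltas: "-0.032 -0.0315 0 0 -0.7; -0.032 -0.0315 0 0 -0.7; -0.032 -0.0315 0 0 -0.7; -0.032 -0.0315 0 0 -0.7; 0 0 0 0 -0.7"

```text
clock: 30.25
ee_pos: [0.4762, -0.3297, 0.3899]
eef_rot: [0.073, -0.093, 0.992, -0.045]
contact_force: [0.6, 0.3, -0.4]
gripper_width: 0.85
```

```bash
python3 - <<'E'
from h import *
sb()
E
```

```text
30.25 [ 0.4762 -0.3297  0.3899] yaw 0.179 [-1.23 -0.5   1.34  1.53  0.54  1.55  1.91] [ 0.6  0.3 -0.4] 0.8496152106438163
```

Emit:
carry_out:
  deltas: "0.02 0.03 0.03 0 -0.7; 0 0 0.05 0 -0.7; 0 0 0.05 0 -0.7; 0 0 0.05 0 -0.7; 0 0 0 0 -0.7"

```text
clock: 30.75
ee_pos: [0.4469, -0.2965, 0.2146]
eef_rot: [0.079, -0.093, 0.991, -0.051]
contact_force: [-0.6, 0.2, 0.6]
gripper_width: 0.851
```

```bash
python3 - <<'E'
from h import *
sb(); print(manip.sense()['eef_rot'])
E
```

```text
30.75 [ 0.4469 -0.2965  0.2146] yaw 0.179 [-1.09 -0.5   1.34  1.94  0.57  1.18  1.83] [-0.6  0.2  0.6] 0.8509308375339953
[ 0.078576   -0.0932443   0.99120355 -0.05144731]
```

The elbow has swivelled to its joint limits. I'll fit the arm's kinematics from the logged states and plan the unwinding with that.

```bash
cat > kin.py <<'E'
import numpy as np
from scipy.spatial.transform import Rotation as R
from scipy.optimize import least_squares
D=[([-1.286,.332,-.065,1.46,.022,1.35,-.088],[.1893,.5953,.2468]),
([-.4362,.2792,1.0584,1.8624,-.2623,1.1614,2.0159],[.4434,-.2793,.1694]),
([-.81,.24,.91,1.67,-.2,1.33,1.76],[.5585,-.0229,.2509]),
([-.9,.16,.93,1.47,-.13,1.58,1.63],[.55,.0093,.3791]),
([-.79,.52,.85,1.19,-.39,1.59,1.6],[.6623,.1323,.3354]),
([-.92,.39,.88,1.43,-.3,1.46,1.58],[.6083,.1188,.2995]),
([-1.02,.15,.93,1.75,-.13,1.31,1.56],[.5278,.0524,.2506]),
([-.99,.08,.97,1.83,-.07,1.27,1.61],[.5049,-.0042,.2352]),
([-1.02,.03,.96,1.82,-.03,1.3,1.56],[.4986,.0045,.2494]),
([-1.07,.04,1.01,1.83,-.03,1.29,.03],[.5021,.006,.2482]),
([-1.19,.06,1.15,1.83,-.06,1.28,-2.42],[.5034,.0071,.2443]),
([-1.67,-.49,1.25,1.82,.46,1.49,1.89],[.4814,.0058,.278]),
([-2.09,-.5,1.34,1.6,.5,1.62,1.02],[.5135,.1408,.3573]),
([-1.18,-.5,1.34,1.6,.48,1.6,1.93],[.4352,-.3112,.3549]),
([-1.09,-.5,1.34,1.94,.57,1.18,1.83],[.4469,-.2965,.2146])]
def fk(q,p):
    s=p[9:] if len(p)>9 else [-1,1,-1]
    A=lambda ax,a:R.from_euler(ax,a).as_matrix()
    T=np.array([0,0,p[0]]);M=A('z',s[0]*q[0]+p[8])
    M=M@A('y',q[1]); M3=M@A('z',s[1]*q[2]); T=T+M3@[p[4],0,p[1]]; M=M3@A('y',q[3]); M=M@A('z',s[2]*q[4]); T=T+M@[p[5],0,p[2]]
    M=M@A('y',q[5]); T=T+M@[p[6],0,p[3]]; return T,M
E
python3 - <<'E'
from kin import *; import itertools
out=[]
for s in itertools.product([-1],[1,-1],[1,-1]):
    g=lambda p:np.concatenate([fk(q,list(p)+list(s))[0]-x for q,x in D])
    r=least_squares(g,[.3,.4,.4,.2,0,0,0,0,0]); out.append((np.abs(r.fun).max(),np.sqrt((r.fun**2).mean()),s,r.x.round(4).tolist()))
for o in sorted(out,key=lambda o:o[0])[:3]: print(o)
from h import *
r=R.from_quat(np.roll(manip.sense()['eef_rot'],-1)).as_matrix(); print('tool z',r[:,2])
E
```

```text
(np.float64(0.017698494845832413), np.float64(0.005925993100288391), (-1, -1, -1), [0.3779, 0.4362, 0.4797, 0.4235, -0.0237, 0.0166, -0.0545, 0.0, -0.063])
(np.float64(0.05173928032418934), np.float64(0.01045320501744741), (-1, -1, 1), [-0.0145, 0.3455, 0.4898, -0.0416, -0.0049, -0.0098, -0.0362, 0.0, -0.0651])
(np.float64(0.7779121904405789), np.float64(0.1552108847162126), (-1, 1, 1), [1.0483, 0.8062, 0.5407, 1.3377, -0.2537, 0.1178, 0.726, -0.1251, 0.8865])
tool z [ 0.16536396 -0.08733599 -0.98235797]
```

```bash
cat >> kin.py <<'E'
P=np.array([.3779,.4362,.4797,.4235,-.0237,.0166,-.0545,0,-.063,-1,-1,-1])
def full(q):
    T,M=fk(q,P); return T,M@R.from_euler('z',-q[6]).as_matrix()
def jac(q):
    T,M=full(q); J=np.zeros((6,7))
    for i in range(7):
        d=np.array(q,float); d[i]+=1e-5; t,m=full(d); J[:3,i]=(t-T)/1e-5; J[3:,i]=R.from_matrix(m@M.T).as_rotvec()/1e-5
    return J,T,M
E
python3 - <<'E'
from kin import *
from h import manip
import warnings
g=lambda p:np.concatenate([np.r_[fk(q,list(p)+[-1,-1,-1])[0]-x] for q,x in D]); print(np.linalg.norm(g(P[:9]).reshape(-1,3),axis=1).round(3))
for q,x in D: print(fk(q,P)[1][:,2].round(2),end=' ')
q=manip.sense()['joint_positions']; print('\nq',q)
for name,qq in(('now',q),('grip0',D[8][0]),('lift',D[11][0])):
    J,T,M=jac(qq); Jp=np.linalg.pinv(J); n=np.linalg.svd(J)[2][-1]; print(name,'null',(n/n[2]).round(2),'sv',np.linalg.svd(J)[1].round(3))
    for k,v in {'x':[.1,0,0,0,0,0],'y':[0,.1,0,0,0,0],'z':[0,0,.1,0,0,0],'yaw':[0,0,0,0,0,1]}.items(): print(k,(Jp@v).round(2))
E
```

```text
[0.017 0.007 0.002 0.007 0.012 0.009 0.007 0.006 0.003 0.008 0.005 0.015
 0.01  0.01  0.018]
[ 0.  0. -1.] [-0.01  0.   -1.  ] [-0.    0.01 -1.  ] [-0.  0. -1.] [-0.    0.01 -1.  ] [ 0.  0. -1.] [-0.01  0.01 -1.  ] [-0.  0. -1.] [ 0.  0. -1.] [ 0.   -0.01 -1.  ] [ 0.01  0.   -1.  ] [ 0.    0.01 -1.  ] [ 0.04  0.01 -1.  ] [ 0.06 -0.01 -1.  ] [ 0.16 -0.09 -0.98] 
q [-1.09492458 -0.49924232  1.33910598  1.94101863  0.57414255  1.18059642
  1.83240279]
now null [ 2.65  5.94  1.    0.17 -6.22 -3.13  4.63] sv [1.85  1.672 1.429 0.4   0.302 0.129]
x [-0.47  0.11  0.39 -0.18 -0.04 -0.06 -0.04]
y [ 0.11  0.05 -0.24  0.12 -0.05 -0.01 -0.15]
z [ 0.14  0.   -0.22 -0.14 -0.07  0.22  0.03]
yaw [-0.03 -0.41 -0.04 -0.01  0.21  0.12  0.91]
grip0 null [-0.97  0.04  1.   -0.   -0.05  0.    0.04] sv [1.835 1.793 1.284 0.43  0.316 0.135]
x [ 0.13  0.4   0.07 -0.22 -0.34  0.    0.28]
y [-0.11  0.   -0.09 -0.    0.   -0.   -0.2 ]
z [-0.04 -0.12 -0.02 -0.15  0.11  0.22 -0.09]
yaw [ 0.03  0.01 -0.02 -0.   -0.01  0.    1.01]
lift null [  8.23  12.35   1.     0.33 -11.3   -5.46   9.83] sv [1.806 1.657 1.41  0.424 0.322 0.134]
x [-0.41  0.11  0.46 -0.21 -0.03 -0.06  0.09]
y [-0.16  0.1   0.02 -0.   -0.09 -0.05 -0.13]
z [ 0.07  0.01 -0.15 -0.17 -0.04  0.21  0.01]
yaw [-0.18 -0.26 -0.01 -0.01  0.23  0.12  0.8 ]
```

```bash
cat >> kin.py <<'E'
LO=np.array([-2.6,-.5,-1.47,.16,-1.27,.06,-2.6]);HI=np.array([2.6,2.12,1.34,2.42,4.41,2.06,2.6])
def row(q,d,turn):
    "one row: d in world axes, turn about tool z; returns new q"
    T,M=full(q); Tt=T+np.array(d); Mt=M@R.from_euler('z',turn).as_matrix(); q=np.array(q,float)
    for _ in range(15):
        J,T,M=jac(q); e=np.r_[Tt-T,R.from_matrix(Mt@M.T).as_rotvec()]
        if np.linalg.norm(e)<1e-5: break
        free=np.ones(7,bool)
        for _ in range(3):
            Jf=J[:,free]; s=np.zeros(7); s[free]=Jf.T@np.linalg.solve(Jf@Jf.T+1e-5*np.eye(6),e)
            bad=free&((q+s<LO)|(q+s>HI))
            if not bad.any(): break
            free&=~bad
        q=np.clip(q+s,LO,HI)
    return q,np.linalg.norm(e)
def go(q,target,n,turn=0,log=''):
    T0=full(q)[0]; d=(np.array(target)-T0) if target is not None else np.zeros(3); em=0
    for _ in range(n): q,e=row(q,d/n,turn/n); em=max(em,e)
    T,M=full(q); print(log,q.round(2),T.round(3),'z',M[:,2].round(3),'yaw',np.arctan2(-M[0,1],M[1,1]).round(2),'err',round(em,4)); return q
E
python3 - <<'E'
from kin import *
from h import manip
q=manip.sense()['joint_positions']
print('--check past: D10 lift+rewind'); a=go(np.array(D[10][0]),fk(D[10][0],P)[0]+[-.022,0,.034],3,0); a=go(a,None,33,-4.7)
off=full(q)[0]-manip.sense()['ee_pos']; print('off',off)
print('--A'); b=go(q,None,14,2.,'turn+'); b=go(b,np.array([.58,.0,.36])+off,12,0,'move'); b=go(b,None,22,-3,'rewind'); b=go(b,np.array([.49,.005,.285])+off,5,0,'hover'); b=go(b,np.array([.503,.005,.245])+off,3,0,'down'); go(b,None,30,4.2,'turn')
print('--B'); b=go(q,None,7,1.,'turn+'); b=go(b,np.array([.58,.0,.36])+off,12,0,'move'); b=go(b,np.array([.49,.005,.285])+off,5,0,'hover'); b=go(b,np.array([.503,.005,.245])+off,3,0,'down'); go(b,None,30,3.2,'turn')
E
```

```text
--check past: D10 lift+rewind
 [-1.24 -0.12  1.1   1.83  0.1   1.36 -2.56] [0.479 0.006 0.275] z [ 0.008  0.003 -1.   ] yaw -2.46 err 0.0
 [-1.69 -0.47  1.3   1.82  0.46  1.46  1.83] [0.479 0.006 0.275] z [ 0.008  0.003 -1.   ] yaw 2.24 err 0.0
off [0.00324045 0.00131088 0.0176112 ]
--A
turn+ [-1.09 -0.49  1.34  1.94  0.57  1.18 -0.16] [ 0.45  -0.295  0.232] z [ 0.16  -0.098 -0.982] yaw -0.31 err 0.0
move [-1.41  0.07  1.31  1.58  0.04  1.39 -0.34] [0.583 0.001 0.378] z [ 0.16  -0.098 -0.982] yaw -0.31 err 0.0
rewind [ 0.26  0.02 -0.41  1.58  0.12  1.39  2.59] [0.583 0.001 0.378] z [ 0.16  -0.098 -0.982] yaw 2.69 err 0.0
hover [ 0.03 -0.17 -0.18  1.9   0.09  1.26  2.59] [0.493 0.006 0.303] z [ 0.16  -0.098 -0.982] yaw 2.69 err 0.0
down [ 0.03 -0.11 -0.18  1.94  0.1   1.16  2.57] [0.506 0.006 0.263] z [ 0.16  -0.098 -0.982] yaw 2.69 err 0.0
turn [ 0.27 -0.12 -0.41  1.94  0.07  1.16 -1.6 ] [0.506 0.006 0.263] z [ 0.159 -0.098 -0.982] yaw -1.5 err 0.0
--B
turn+ [-1.09 -0.49  1.34  1.94  0.57  1.18  0.84] [ 0.45  -0.295  0.232] z [ 0.16  -0.098 -0.982] yaw 0.69 err 0.0
move [-1.41  0.07  1.31  1.58  0.04  1.39  0.66] [0.583 0.001 0.378] z [ 0.16  -0.098 -0.982] yaw 0.69 err 0.0
hover [-1.38 -0.37  0.98  1.89  0.46  1.36  0.27] [0.493 0.006 0.303] z [ 0.16  -0.098 -0.982] yaw 0.69 err 0.0
down [-1.43 -0.3   1.09  1.94  0.43  1.24  0.3 ] [0.506 0.006 0.263] z [ 0.16  -0.098 -0.982] yaw 0.69 err 0.0
turn [ 0.54 -0.14 -0.66  1.94  0.02  1.16 -2.57] [0.506 0.006 0.263] z [ 0.16  -0.098 -0.982] yaw -2.51 err 0.0
```

```bash
python3 - <<'E'
from h import *
print(rel([.58,0,.36])/9)
E
```

```text
[-0.02306637  0.02769483 -0.01630505]
```

Emit:
carry_out:
  deltas: "-0.0231 0.0277 -0.0163 0 -0.7; -0.0231 0.0277 -0.0163 0 -0.7; -0.0231 0.0277 -0.0163 0 -0.7; -0.0231 0.0277 -0.0163 0 -0.7; -0.0231 0.0277 -0.0163 0 -0.7; -0.0231 0.0277 -0.0163 0 -0.7; -0.0231 0.0277 -0.0163 0 -0.7; -0.0231 0.0277 -0.0163 0 -0.7; -0.0231 0.0277 -0.0163 0 -0.7; 0 0 0 0 -0.7"

```text
clock: 31.75
ee_pos: [0.584, 0.0021, 0.3659]
eef_rot: [0.083, -0.097, 0.99, -0.057]
contact_force: [1.0, 0.4, -0.3]
gripper_width: 0.851
```

```bash
python3 - <<'E'
from h import *
sb(); s=manip.sense(); print(R.from_quat(np.roll(s['eef_rot'],-1)).as_matrix()[:,2]); q=s['joint_positions']
from kin import *
J=jac(q)[0]; n=np.linalg.svd(J)[2][-1]; print('null',(n/n[2]).round(2))
off=full(q)[0]-s['ee_pos']
b=go(q,None,6,-.6,'rew'); b=go(b,np.array([.49,.005,.285])+off,5,0,'hover'); b=go(b,np.array([.503,.005,.245])+off,3,0,'down'); go(b,None,30,4.2,'turn')
print('noturn'); b=go(q,np.array([.49,.005,.285])+off,5,0,'hover'); b=go(b,np.array([.503,.005,.245])+off,3,0,'down'); go(b,None,30,4.2,'turn')
E
```

```text
31.75 [0.584  0.0021 0.3659] yaw 0.186 [-1.33  0.15  1.33  1.57 -0.05  1.36  1.76] [ 1.   0.4 -0.3] 0.8512544834293905
[ 0.17527528 -0.0961514  -0.97981298]
null [-0.66  0.39  1.   -0.   -0.48  0.02  0.35]
rew [-1.26  0.12  1.23  1.57 -0.01  1.35  2.33] [ 0.598 -0.018  0.37 ] z [ 0.169 -0.107 -0.98 ] yaw 2.31 err 0.0
hover [-1.32 -0.32  1.    1.91  0.44  1.29  1.95] [ 0.504 -0.015  0.289] z [ 0.169 -0.107 -0.98 ] yaw 2.31 err 0.0
down [-1.37 -0.23  1.12  1.95  0.38  1.17  1.99] [ 0.517 -0.015  0.249] z [ 0.169 -0.107 -0.98 ] yaw 2.31 err 0.0
turn [-0.88 -0.12  0.71  1.95  0.22  1.13 -2.08] [ 0.517 -0.015  0.249] z [ 0.169 -0.107 -0.98 ] yaw -1.89 err 0.0
noturn
hover [-1.36 -0.35  1.03  1.91  0.46  1.3   1.32] [ 0.504 -0.015  0.289] z [ 0.169 -0.107 -0.98 ] yaw 1.71 err 0.0
down [-1.43 -0.26  1.16  1.95  0.41  1.18  1.37] [ 0.517 -0.015  0.249] z [ 0.169 -0.107 -0.98 ] yaw 1.71 err 0.0
turn [ 0.02 -0.09 -0.14  1.95  0.12  1.11 -2.6 ] [ 0.517 -0.015  0.249] z [ 0.169 -0.107 -0.98 ] yaw -2.5 err 0.0
```

Emit:
carry_out:
  deltas: "0 0 0 -0.14 -0.7; 0 0 0 -0.14 -0.7; 0 0 0 -0.14 -0.7; 0 0 0 -0.14 -0.7; 0 0 0 -0.04 -0.7"

```text
clock: 32.25
ee_pos: [0.5816, -0.0066, 0.3657]
eef_rot: [0.063, -0.383, 0.918, -0.075]
contact_force: [0.1, 1.3, 0.5]
gripper_width: 0.848
```

```bash
python3 - <<'E'
from h import *
sb(); a=np.array([.481,.0055,.281]); print(rel(a),rel(a)/4,(rel([.5035,.0055,.242])-rel(a))/3)
E
```

```text
32.25 [ 0.5816 -0.0066  0.3657] yaw 0.785 [-1.25  0.1   1.23  1.58  0.    1.36  2.33] [0.1 1.3 0.5] 0.8481869802882561
[0.06649694 0.09411326 0.06446182] [0.01662423 0.02352831 0.01611545] [-0.00447883 -0.00278188  0.01405173]
```

Emit:
carry_out:
  deltas: "0.0166 0.0235 0.0161 0 -0.7; 0.0166 0.0235 0.0161 0 -0.7; 0.0166 0.0235 0.0161 0 -0.7; 0.0166 0.0235 0.0161 0 -0.7; 0 0 0 0 -0.7"

```text
clock: 32.75
ee_pos: [0.4806, 0.0053, 0.2814]
eef_rot: [0.061, -0.381, 0.92, -0.074]
contact_force: [0.2, -0.1, -0.4]
gripper_width: 0.851
```

```bash
python3 - <<'E'
from h import *
sb(); s=manip.sense(); print(R.from_quat(np.roll(s['eef_rot'],-1)).as_matrix()[:,2]); a=[.5035,.0055,.242]; print(rel(a),rel(a)/3)
E
```

```text
32.75 [0.4806 0.0053 0.2814] yaw 0.779 [-1.29 -0.35  0.92  1.94  0.44  1.31  1.88] [ 0.2 -0.1 -0.4] 0.851211305455222
[ 0.16891992 -0.08878144 -0.9816231 ]
[-0.01398947 -0.00849382  0.04248553] [-0.00466316 -0.00283127  0.01416184]
```

As the model predicted, and joints are clear of their limits. Going down, gripping and turning.

Emit:
carry_out:
  deltas: "-0.0047 -0.0028 0.0142 0 -0.7; -0.0047 -0.0028 0.0142 0 -0.7; -0.0047 -0.0028 0.0142 0 -0.7; 0 0 0 0 1; 0 0 0 0 1; 0 0 0 0 1; 0 0 0 0 1; 0 0 0 0 1; 0 0 0 0 1; 0 0 0 0 1"

```text
clock: 33.75
ee_pos: [0.505, 0.006, 0.2429]
eef_rot: [0.062, -0.38, 0.92, -0.074]
contact_force: [-9.3, 4.3, 7.3]
gripper_width: 0.554
```

Emit:
carry_out:
  deltas: "0 0 0.0002 0.14 1; 0 0 0.0002 0.14 1; 0 0 0.0002 0.14 1; 0 0 0.0002 0.14 1; 0 0 0.0002 0.14 1; 0 0 0.0002 0.14 1; 0 0 0.0002 0.14 1; 0 0 0 0 1"

```text
clock: 34.55
ee_pos: [0.5064, 0.0061, 0.2418]
eef_rot: [0.091, 0.099, 0.99, -0.035]
contact_force: [-0.6, 6.2, 0.1]
gripper_width: 0.545
```

```bash
python3 - <<'E'
from h import *
sb(); print(manip.sense()['torque'])
E
```

```text
34.55 [0.5064 0.0061 0.2418] yaw -0.204 [-1.19 -0.16  0.94  1.95  0.28  1.15  1.03] [-0.6  6.2  0.1] 0.5454865110519067
[2.82595208 0.17520728 0.96214639]
```

Emit:
carry_out:
  deltas: "0 0 0.0002 0.14 1; 0 0 0.0002 0.14 1; 0 0 0.0002 0.14 1; 0 0 0.0002 0.14 1; 0 0 0.0002 0.14 1; 0 0 0.0002 0.14 1; 0 0 0.0002 0.14 1; 0 0 0.0002 0.14 1; 0 0 0.0002 0.14 1; 0 0 0 0 1"

```text
clock: 35.55
ee_pos: [0.5055, 0.0029, 0.2389]
eef_rot: [0.094, 0.664, 0.742, 0.022]
contact_force: [-4.9, -2.9, -1.2]
gripper_width: 0.589
```

Emit:
carry_out:
  deltas: "0 0 0.0002 0.14 1; 0 0 0.0002 0.14 1; 0 0 0.0002 0.14 1; 0 0 0.0002 0.14 1; 0 0 0.0002 0.14 1; 0 0 0.0002 0.14 1; 0 0 0 0 1"

```text
clock: 36.25
ee_pos: [0.5043, 0.0035, 0.2366]
eef_rot: [0.076, 0.908, 0.407, 0.057]
contact_force: [-8.1, -0.2, -4.9]
gripper_width: 0.557
```

```bash
python3 - <<'E'
from h import *
sb(); print(manip.sense()['torque'])
eyes.read_camera('scene'); print([(l,[(q['point'],round(q['score'],2)) for q in models.spot_point('scene',l)[:2]]) for l in('knob_grip','foot','lid')])
E
```

```text
36.25 [0.5043 0.0035 0.2366] yaw -2.303 [-0.96 -0.11  0.75  1.95  0.22  1.13 -1.02] [-8.1 -0.2 -4.9] 0.5571281462794433
[ 0.13215293  1.85528317 -0.16038094]
[('knob_grip', [([328.6, 205.5], 0.67), ([456.6, 282.2], 0.33)]), ('foot', [([332.6, 234.6], 0.55)]), ('lid', [([151.2, 279.1], 0.68), ([279.0, 253.0], 0.64)])]
```

Emit:
carry_out:
  deltas: "0 0 0.0002 0.14 1; 0 0 0.0002 0.14 1; 0 0 0.0002 0.14 1; 0 0 0.0002 0.14 1; 0 0 0.0002 0.14 1; 0 0 0 0 1"

```text
clock: 37.05
ee_pos: [0.5041, 0.0056, 0.2358]
eef_rot: [0.051, 0.993, 0.072, 0.079]
contact_force: [-11.4, 7.0, -2.2]
gripper_width: 0.521
```

```bash
python3 - <<'E'
from h import *
sb(); print(manip.sense()['torque'],manip.sense()['tau'].round(2))
E
```

```text
37.05 [0.5041 0.0056 0.2358] yaw -3.005 [-0.91 -0.1   0.7   1.95  0.21  1.13 -1.71] [-11.4   7.   -2.2] 0.5213952964969509
[2.53284786 3.0656205  0.62705172] [  3.99 -20.97   0.76 -44.85   4.26  -3.75  -2.76]
```

Emit:
carry_out:
  deltas: "0 0 0 0.14 1; 0 0 0 0.14 1; 0 0 0 0.14 1; 0 0 0 0.14 1; 0 0 0 0.1 1; 0 0 0 0 1"

```text
clock: 37.65
ee_pos: [0.5058, 0.0064, 0.2367]
eef_rot: [0.021, 0.963, -0.253, 0.094]
contact_force: [-3.9, 8.4, -4.5]
gripper_width: 0.571
```

```bash
python3 - <<'E'
from h import *
sb(); print(manip.sense()['torque'],manip.sense()['tau'].round(2))
E
```

```text
37.65 [0.5058 0.0064 0.2367] yaw 2.629 [-0.87 -0.09  0.66  1.95  0.2   1.12 -2.36] [-3.9  8.4 -4.5] 0.5705100571366856
[3.18255356 0.85938585 0.84784524] [  5.05 -22.7    2.04 -42.14   4.46  -0.72  -2.03]
```

Emit:
carry_out:
  deltas: "0 0 0 0 -0.7; 0 0 0 0 -0.7; 0 0 0 0 -0.7; 0 0 0 0 -0.7; 0 0 0 0 -0.7; 0 0 0 0 -0.7"

```text
clock: 38.25
ee_pos: [0.5068, 0.004, 0.2372]
eef_rot: [0.022, 0.962, -0.254, 0.095]
contact_force: [0.3, -0.2, 0.1]
gripper_width: 0.845
```

```bash
python3 - <<'E'
from h import *
from kin import *
sb(); s=manip.sense(); print(s['tau'].round(2)); q=s['joint_positions']; p=full(q)[0]
a=np.array(s['ee_pos']); print('lift',rel(a+[-.02,0,.035])/2)
b=go(q,p+[-.02,0,.035],2); b=go(b,None,14,-2); b=go(b,p,2); b=go(b,None,14,2.)
M=R.from_quat(np.roll(s['eef_rot'],-1)).as_matrix()@R.from_euler('z',-1.96).as_matrix(); print('back',M.T@[.02,0,-.035]/2)
E
```

```text
38.25 [0.5068 0.004  0.2372] yaw 2.626 [-0.87 -0.09  0.66  1.95  0.2   1.12 -2.36] [ 0.3 -0.2  0.1] 0.8453182022079205
[ 2.000e-02 -2.258e+01 -2.410e+00 -3.906e+01  7.000e-01 -8.400e-01
  1.000e-02]
lift [-0.00514117  0.00483286 -0.0188802 ]
 [-0.87 -0.19  0.63  1.93  0.25  1.22 -2.41] [0.499 0.006 0.279] z [ 0.165 -0.101 -0.981] yaw -2.15 err 0.0
 [-1.13 -0.24  0.84  1.93  0.33  1.24 -0.47] [0.499 0.006 0.279] z [ 0.165 -0.101 -0.981] yaw -0.16 err 0.0
 [-1.14 -0.12  0.92  1.95  0.25  1.13 -0.4 ] [0.519 0.006 0.244] z [ 0.165 -0.101 -0.981] yaw -0.16 err 0.0
 [-0.98 -0.1   0.77  1.95  0.22  1.13 -2.37] [0.519 0.006 0.244] z [ 0.165 -0.101 -0.981] yaw -2.15 err 0.0
back [0.00252059 0.00659051 0.0188802 ]
```

The j7 torque was 2–2.8 N m at the end of the stroke and 0.01 after release, so the end stop was very likely reached. I'll check with one more stroke of 1.96 rad.

Emit:
carry_out:
  deltas: "-0.0051 0.0048 -0.0189 0 -0.7; -0.0051 0.0048 -0.0189 0 -0.7; 0 0 0 -0.14 -0.7; 0 0 0 -0.14 -0.7; 0 0 0 -0.14 -0.7; 0 0 0 -0.14 -0.7; 0 0 0 -0.14 -0.7; 0 0 0 -0.14 -0.7; 0 0 0 -0.14 -0.7; 0 0 0 -0.14 -0.7"

```text
clock: 39.25
ee_pos: [0.4869, 0.0041, 0.2722]
eef_rot: [0.069, 0.949, 0.299, 0.068]
contact_force: [0.3, -0.5, -0.4]
gripper_width: 0.85
```

Emit:
carry_out:
  deltas: "0 0 0 -0.14 -0.7; 0 0 0 -0.14 -0.7; 0 0 0 -0.14 -0.7; 0 0 0 -0.14 -0.7; 0 0 0 -0.14 -0.7; 0 0 0 -0.14 -0.7; 0 0 0 0 -0.7"

```text
clock: 39.95
ee_pos: [0.4869, 0.0042, 0.2722]
eef_rot: [0.091, 0.746, 0.659, 0.035]
contact_force: [-0.1, 1.0, -0.7]
gripper_width: 0.845
```

```bash
python3 - <<'E'
from h import *
sb(); print(rel([.507,.004,.2365])/2)
im=eyes.read_camera('scene'); cv2.imwrite('pics/a1.png',im)
print([(l,[(q['point'],round(q['score'],2)) for q in models.spot_point('scene',l)[:2]]) for l in('knob_grip','foot')])
E
```

```text
39.95 [0.4869 0.0042 0.2722] yaw -1.689 [-1.14 -0.25  0.84  1.94  0.34  1.25 -0.52] [-0.1  1.  -0.7] 0.8448230665975728
[0.00242163 0.00659152 0.01925903]
[('knob_grip', [([326.5, 206.9], 0.6)]), ('foot', [([334.3, 236.5], 0.59)])]
```

Emit:
carry_out:
  deltas: "0 0 0 0.14 -0.6; 0 0 0 0.14 -0.6; 0 0 0 0.14 -0.6; 0 0 0 0.14 -0.6; 0 0 0 0.14 -0.6; 0 0 0 0 -0.6"

```text
clock: 40.7
ee_pos: [0.4869, 0.004, 0.2721]
eef_rot: [0.074, 0.928, 0.359, 0.064]
contact_force: [0.4, -0.5, 0.0]
gripper_width: 0.8
```

```bash
python3 - <<'E'
from h import *
sb(); print(rel([.507,.004,.238])/2)
E
```

```text
40.7 [0.4869 0.004  0.2721] yaw -2.409 [-1.02 -0.22  0.75  1.94  0.3   1.23 -1.19] [ 0.4 -0.5  0. ] 0.8004302245993601
[0.0062656  0.00348665 0.01846098]
```

Emit:
carry_out:
  deltas: "0.0063 0.0035 0.0185 0 -0.6; 0.0063 0.0035 0.0185 0 -0.6; 0 0 0 0 1; 0 0 0 0 1; 0 0 0 0 1; 0 0 0 0 1; 0 0 0 0 1; 0 0 0 0 1"

```text
clock: 41.5
ee_pos: [0.5063, 0.0052, 0.2386]
eef_rot: [0.073, 0.927, 0.362, 0.063]
contact_force: [-7.5, 2.9, 5.3]
gripper_width: 0.55
```

```bash
python3 - <<'E'
from h import *
sb(); print(manip.sense()['torque'],manip.sense()['tau'].round(2)[-1])
E
```

```text
41.5 [0.5063 0.0052 0.2386] yaw -2.403 [-1.04 -0.12  0.82  1.95  0.24  1.14 -1.13] [-7.5  2.9  5.3] 0.549780568402428
[ 0.43889484  1.58047264 -0.1437167 ] 0.09
```

Emit:
carry_out:
  deltas: "0 0 0 0.14 1; 0 0 0 0.14 1; 0 0 0 0.1 1; 0 0 0 0 1"

```text
clock: 41.9
ee_pos: [0.5061, 0.0052, 0.2384]
eef_rot: [0.059, 0.979, 0.179, 0.076]
contact_force: [-7.2, 2.5, 3.2]
gripper_width: 0.522
```

```bash
python3 - <<'E'
from h import *
sb(); print(manip.sense()['torque'],manip.sense()['tau'].round(2)[-1])
E
```

```text
41.9 [0.5061 0.0052 0.2384] yaw -2.789 [-1.   -0.12  0.79  1.95  0.23  1.13 -1.5 ] [-7.2  2.5  3.2] 0.5220872544000126
[0.34103667 1.61952991 0.37615511] -2.11
```

Emit:
carry_out:
  deltas: "0 0 0 0.14 1; 0 0 0 0.14 1; 0 0 0 0.14 1; 0 0 0 0.14 1; 0 0 0 0 1"

```text
clock: 42.4
ee_pos: [0.5082, 0.0056, 0.2396]
eef_rot: [0.035, 0.99, -0.098, 0.092]
contact_force: [3.7, 4.4, 4.0]
gripper_width: 0.547
```

```bash
python3 - <<'E'
from h import *
sb(); print(manip.sense()['torque'],manip.sense()['tau'].round(2)[-1])
E
```

```text
42.4 [0.5082 0.0056 0.2396] yaw 2.94 [-0.96 -0.11  0.75  1.95  0.22  1.13 -2.05] [3.7 4.4 4. ] 0.5470809067825096
[ 1.61301019 -0.56183891  0.99814261] -3.3
```

j7 torque rose to −2.1 and then −3.3 N m at once, so the screw is on its end stop. Releasing and backing off along the knob axis.

Emit:
carry_out:
  deltas: "0 0 0 0 -0.8; 0 0 0 0 -0.8; 0 0 0 0 -0.8; 0 0 0 0 -0.8; 0 0 0 0 -0.8; 0 0 0 0 -0.8; 0 0 0 0 -0.8"

```text
clock: 43.1
ee_pos: [0.507, 0.0043, 0.2379]
eef_rot: [0.037, 0.99, -0.098, 0.09]
contact_force: [0.5, 0.0, 0.1]
gripper_width: 0.895
```

```bash
python3 - <<'E'
from h import *
from kin import *
sb(); s=manip.sense(); a=np.array(s['ee_pos']); print(rel(a+[-.025,0,.0433])/3, rel(a+[0.0,-.3,.0])/8, rel(a+[0.0,0,.1])/4)
q=s['joint_positions'];p=full(q)[0]; b=go(q,p+[-.025,0,.0433],3); b=go(b,p+[-.025,0,.1],2);b=go(b,p+[-.025,-.3,.1],8)
E
```

```text
43.1 [0.507  0.0043 0.2379] yaw 2.94 [-0.96 -0.11  0.75  1.95  0.22  1.13 -2.05] [0.5 0.  0.1] 0.8945281357289668
[-0.00536669  0.00246745 -0.01558448] [0.00699505 0.03668465 0.00339936] [ 0.00463085  0.00138986 -0.02452802]
 [-0.96 -0.23  0.69  1.93  0.29  1.26 -2.12] [0.492 0.005 0.288] z [ 0.165 -0.101 -0.981] yaw -1.82 err 0.0
 [-0.97 -0.26  0.66  1.83  0.3   1.39 -2.11] [0.492 0.005 0.345] z [ 0.165 -0.101 -0.981] yaw -1.82 err 0.0
 [-0.95 -0.16  1.31  1.7   0.18  1.29 -1.43] [ 0.492 -0.295  0.345] z [ 0.165 -0.101 -0.981] yaw -1.82 err 0.0
```

Emit:
carry_out:
  deltas: "-0.0054 0.0025 -0.0156 0 -0.8; -0.0054 0.0025 -0.0156 0 -0.8; -0.0054 0.0025 -0.0156 0 -0.8; 0.0046 0.0014 -0.0245 0 -0.8; 0.0046 0.0014 -0.0245 0 -0.8; 0.007 0.0367 0.0034 0 -0.8; 0.007 0.0367 0.0034 0 -0.8; 0.007 0.0367 0.0034 0 -0.8; 0.007 0.0367 0.0034 0 -0.8; 0.007 0.0367 0.0034 0 -0.8"

```text
clock: 44.1
ee_pos: [0.4815, -0.185, 0.3312]
eef_rot: [0.037, 0.99, -0.098, 0.09]
contact_force: [0.9, 0.7, -0.2]
gripper_width: 0.901
```

```bash
python3 - <<'E'
from h import *
sb(); im=eyes.read_camera('scene'); t=eyes.read_camera('top')
cv2.imwrite('pics/end.png',np.hstack([cv2.resize(im[180:290,290:400],(400,400),interpolation=2),cv2.resize(t[160:260,250:350],(400,400),interpolation=2)]))
for n in('scene','top'): print(n,[(l,[(np.round(q['point'],1),round(q['score'],2)) for q in models.spot_point(n,l)[:1]]) for l in('knob_grip','foot','bowl','jar','brush')])
S=seatpose(*SEAT); print([(n,th,proj(n,arm_pts(S,th,.131)).round(1)) for n in('scene','top') for th in(0,.09)])
E
```

```text
44.1 [ 0.4815 -0.185   0.3312] yaw 2.94 [-0.88 -0.28  0.96  1.8   0.31  1.33 -1.73] [ 0.9  0.7 -0.2] 0.9013600652383148
scene [('knob_grip', [(array([323.3, 211. ]), 0.63)]), ('foot', [(array([333.8, 236.4]), 0.37)]), ('bowl', [(array([428.8, 233.8]), 0.61)]), ('jar', [(array([263.7, 348.4]), 0.64)]), ('brush', [(array([454.5, 279.5]), 0.79)])]
top [('knob_grip', [(array([294.1, 251. ]), 0.58)]), ('foot', []), ('bowl', [(array([180.1, 298.3]), 0.63)]), ('jar', [(array([362.1, 196.7]), 0.73)]), ('brush', [(array([187.4, 226.9]), 0.76)])]
[('scene', 0, array([[329.4, 209.8]])), ('scene', 0.09, array([[334.8, 209. ]])), ('top', 0, array([[296.1, 250.8]])), ('top', 0.09, array([[290.9, 250.8]]))]
```

View pics/end.png

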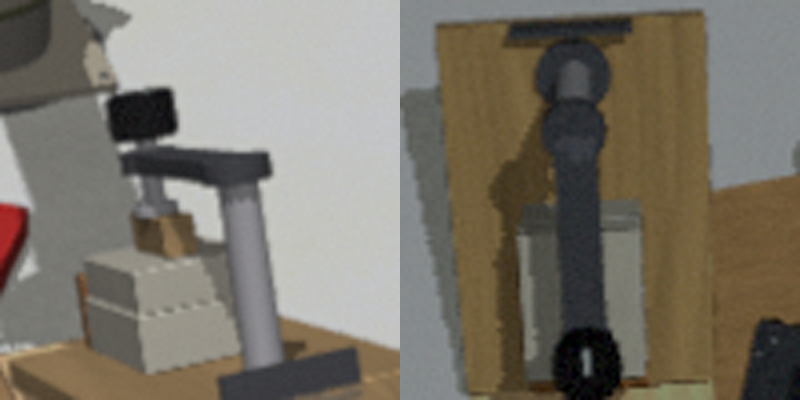

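The foot sits on the batten, the arm lies straight down the slope, the lid is flush, and the gripper is clear. Handing in.

Emit:
carry_out:
  deltas: "0 0 0 0 -0.8; 0 0 0 0 -0.8"

```text
clock: 44.9
ee_pos: [0.4818, -0.1832, 0.3312]
eef_rot: [0.037, 0.99, -0.097, 0.09]
contact_force: [-0.2, -0.7, 0.5]
gripper_width: 0.904
```

```bash
python3 -c "
from rig import hand_in; print(hand_in())"
```

```text
the job is handed in; nothing more can be done
None
```

I closed the mould, swung the clamp arm to its stop, screwed the knob to its end stop, let go of everything, and handed the job in at about 45 s. The hand-in gave no verdict.

**What I did**
- **Lid:** I tipped the lid about its uphill edge onto the lower half, with at most about 24 N at the wrist, and let it go flush against the ledge.
- **Clamp arm:** I pushed it round until it met its stop at 11 N.
- **Knob:** I turned it in two long strokes of about 5.0 and 4.4 rad. A third, checking stroke of about 0.9 rad met the end stop at once, with 2 to 3.3 N m on the last joint, against about 0 when released.

**Last checks**
- The final picture shows the halves flush, the foot on the batten and the arm straight down the slope, with the gripper well clear.
- The bowl, jar and brush are within about 4 pixels of where they started.

**What disagreed or was not measured**
- Between strokes the elbow drifted to its joint limits and left the tool tilted about 11°. I brought the elbow back off its limits with a fitted arm model and left the tilt.
- My measured stop position for the knob differs by about 3 mm from the fitted seat pose. In the last scene picture the knob network was about 6 pixels off the prediction.
- Screw angle and foot force were not measured directly. I inferred them from the end-stop torque and the picture.

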